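# Turn culture tubes label up, load them in the scanning cradle and clamp it

### The job

The culture tubes on the bench are to go into the scanning cradle: first roll every one of them along the bench until its paper label faces straight up and leave them all lying so. Then, with the cradle's hold-down bar swung up out of the way and its clamp open, lay each in a slot of the cradle with its label still up, swing the bar down until it rests in its catch, and only after that push the clamp handle down past its over-center point so that it stays locked. Leave the dishes, jar, dropper bottle and timer where they stand.

Things in the scene. Friction and masses are not known exactly. Their poses are not given: they have to be found in the camera images.
- tube1: amber culture tube, lying: cylinder 36 mm across, 120 long, its last 26 mm (+x end) a white cap of the same width; 150 g; may be absent. Origin on its axis at mid length; x along the axis to the cap, z out through the middle of the paper label (70 mm long, 84 degrees of girth; thin black line at its back). Pushed slowly from the side it rolls without slip, 18 mm per rad, coasting some 5 mm
- tube2: amber culture tube, lying: cylinder 36 mm across, 120 long, its last 26 mm (+x end) a white cap of the same width; 150 g; may be absent. Origin on its axis at mid length; x along the axis to the cap, z out through the middle of the paper label (70 mm long, 84 degrees of girth; thin black line at its back). Pushed slowly from the side it rolls without slip, 18 mm per rad, coasting some 5 mm
- tube3: amber culture tube, lying: cylinder 36 mm across, 120 long, its last 26 mm (+x end) a white cap of the same width; 150 g; may be absent. Origin on its axis at mid length; x along the axis to the cap, z out through the middle of the paper label (70 mm long, 84 degrees of girth; thin black line at its back). Pushed slowly from the side it rolls without slip, 18 mm per rad, coasting some 5 mm
- tube4: amber culture tube, lying: cylinder 36 mm across, 120 long, its last 26 mm (+x end) a white cap of the same width; 150 g; may be absent. Origin on its axis at mid length; x along the axis to the cap, z out through the middle of the paper label (70 mm long, 84 degrees of girth; thin black line at its back). Pushed slowly from the side it rolls without slip, 18 mm per rad, coasting some 5 mm
- cradle: scanning cradle fixed to the bench: plate 12 mm thick, x +-75, y -157 to +240 mm. Origin under the middle slot; x along slots, y across them to the clamp. 3 slots, 66 mm apart: 24 mm gaps between white blocks (22 mm long, at x +-42, tops 26 mm up); a tube rests on their edges, finger room between block rows. Hinge posts at y -132 (72 mm tall), catch fork y +118 (70), clamp y +203
- slot0 (a point): where the middle of a tube seated in slot 0 lies (39 mm above the bench); slot 0 is next to the bar's hinge, slot 2 next to the clamp. Tubes lie along the cradle's x, cap either way; any tube in any slot
- slot1 (a point): where the middle of a tube seated in slot 1 lies (39 mm above the bench); slot 0 is next to the bar's hinge, slot 2 next to the clamp. Tubes lie along the cradle's x, cap either way; any tube in any slot
- slot2 (a point): where the middle of a tube seated in slot 2 lies (39 mm above the bench); slot 0 is next to the bar's hinge, slot 2 next to the clamp. Tubes lie along the cradle's x, cap either way; any tube in any slot
- bar_hinge (a point): axis of the hold-down bar's hinge (it runs along the cradle's x), 64.5 mm above the bench
- bar_grip (a point): point on the hold-down bar's middle line 269 mm from the hinge, where it can be pinched across its width; it swings with the bar, a flat aluminium one, 18 mm wide (along the cradle's x), 10 mm thick, ends 282 mm from the hinge; closed, its underside passes about 2 mm over the tubes
- bar (a joint): angle of the hold-down bar, rad: 0 = lying level in the catch fork, 1.57 = standing upright, up to 1.75. Stiff hinge, stays where it is left, moves with about 1 N at its end
- clamp_pivot (a point): pivot axis of the toggle clamp's handle (along the cradle's x), 55 mm above the bench
- handle_grip (a point): middle of the black grip of the clamp handle, 95 mm from the pivot; it swings with the handle. The handle is a round bar that points from the pivot to the cradle's +y when down, its grip 18 mm thick and reaching 121 mm from the pivot
- handle (a joint): how far the clamp handle is pushed down, rad: 0 = open, handle leaning 10 degrees from upright towards the cradle's +y, clamp arm raised; 1.4 = handle down level, locked, arm pressing on the bar's free end. A spring throws it back until it is past its over-center point at 1.15; beyond that it snaps to 1.4. Takes about 2 N at the grip; the open handle reaches 175 mm high
- dishes_low: a stack of three closed culture dishes, 90 mm across, 45 mm tall, origin under its middle; not part of the job, leave it where it stands
- dishes_high: a stack of four closed culture dishes, 90 mm across, 60 mm tall, origin under its middle; not part of the job, leave it where it stands
- jar: a screw-top jar, 60 mm across, 65 mm tall, origin under its middle; not part of the job, leave it where it stands
- dropper: a small dropper bottle standing up, 23 mm across, 55 mm tall, origin under its middle; not part of the job, leave it where it stands
- timer: a flat bench timer, 60 x 60 mm, 22 mm tall, origin under its middle; not part of the job, leave it where it stands

How it is judged (in metres and radians):
On the way, in this order (a step that is already met when the one before it is completed fails the run):
1. every tube lies on the bench, let go, with its label up (within 20 degrees), all at the same time (angle between each of tube1, tube2, tube3, tube4's own z axis and vertical below 0.35 rad and contact force between the fingers and tube1 below 0.1 N and height (world z) of tube1 between 0.014 and 0.023 m and contact force between the fingers and tube2 below 0.1 N and height (world z) of tube2 between 0.014 and 0.023 m and contact force between the fingers and tube3 below 0.1 N and height (world z) of tube3 between 0.014 and 0.023 m and contact force between the fingers and tube4 below 0.1 N and height (world z) of tube4 between 0.014 and 0.023 m), for 0.3 s.
2. every tube lies in a slot of the cradle, let go, label up, with the bar raised and the clamp open ((distance between tube1 and slot0 below 0.018 m or distance between tube1 and slot1 below 0.018 m or distance between tube1 and slot2 below 0.018 m) and z of each of tube1, tube2, tube3, tube4 in the frame of slot0 below 0.006 m and angle between the x axis of each of tube1, tube2, tube3, tube4 and the x axis of cradle, either way round below 0.12 rad and angle between each of tube1, tube2, tube3, tube4's own z axis and vertical below 0.35 rad and (distance between tube2 and slot0 below 0.018 m or distance between tube2 and slot1 below 0.018 m or distance between tube2 and slot2 below 0.018 m) and (distance between tube3 and slot0 below 0.018 m or distance between tube3 and slot1 below 0.018 m or distance between tube3 and slot2 below 0.018 m) and (distance between tube4 and slot0 below 0.018 m or distance between tube4 and slot1 below 0.018 m or distance between tube4 and slot2 below 0.018 m) and contact force between the fingers and tube1 below 0.1 N and contact force between the fingers and tube2 below 0.1 N and contact force between the fingers and tube3 below 0.1 N and contact force between the fingers and tube4 below 0.1 N and value of joint bar above 0.3 rad and value of joint handle below 0.9 rad), for 0.3 s.
3. the hold-down bar rests in its catch while the clamp is still open (value of joint bar below 0.06 rad and value of joint handle below 0.9 rad), for 0.2 s.
4. the clamp handle is down and locked (value of joint handle above 1.3 rad), for 0.3 s.
At the end, for the whole second after the job is handed in: Every tube lies in a slot of the cradle (middle within 18 mm of the slot's point, at most 6 mm high, along the slot within 7 degrees) at rest with its label within 20 degrees of straight up; the bar is level in its catch (under 0.06 rad) and the clamp handle locked (over 1.3 rad) ((distance between tube1 and slot0 below 0.018 m or distance between tube1 and slot1 below 0.018 m or distance between tube1 and slot2 below 0.018 m) and z of each of tube1, tube2, tube3, tube4 in the frame of slot0 below 0.006 m and angle between the x axis of each of tube1, tube2, tube3, tube4 and the x axis of cradle, either way round below 0.12 rad and angle between each of tube1, tube2, tube3, tube4's own z axis and vertical below 0.35 rad and (distance between tube2 and slot0 below 0.018 m or distance between tube2 and slot1 below 0.018 m or distance between tube2 and slot2 below 0.018 m) and (distance between tube3 and slot0 below 0.018 m or distance between tube3 and slot1 below 0.018 m or distance between tube3 and slot2 below 0.018 m) and (distance between tube4 and slot0 below 0.018 m or distance between tube4 and slot1 below 0.018 m or distance between tube4 and slot2 below 0.018 m) and linear speed of each of tube1, tube2, tube3, tube4 below 0.02 m/s and value of joint bar below 0.06 rad and value of joint handle above 1.3 rad); the robot touches nothing.
It fails at once if the dishes low is knocked or carried away (over 50 mm) (distance of dishes_low from where it was at the start of the episode above 0.05 m).
It fails at once if the dishes high is knocked or carried away (over 50 mm) (distance of dishes_high from where it was at the start of the episode above 0.05 m).
It fails at once if the jar is knocked or carried away (over 50 mm) (distance of jar from where it was at the start of the episode above 0.05 m).
It fails at once if the dropper is knocked or carried away (over 50 mm) (distance of dropper from where it was at the start of the episode above 0.05 m).
It fails at once if the timer is knocked or carried away (over 50 mm) (distance of timer from where it was at the start of the episode above 0.05 m).
Of tube1, tube2, tube3, tube4 only 2 to 3 are there at a start; the rules pass over those that are not, and their reading is None.
At some moment in a run one of tube1, tube2, tube3, tube4 may be knocked a few centimetres aside while the robot is not near it.
Once in a run the grip may slacken for a moment while it holds something.
It also fails if it takes over 210 s, if anything falls off the work surface, if the arm or the gripper's body presses on something with over 40 N, if the wrist force passes 120 N, or if a joint passes its speed limit or range.

### The arm

A 6-joint arm with a two-finger parallel gripper is mounted at the origin on the work surface. World frame = base frame: x ahead of the robot, y to its left, z up, the work surface at z = 0. Lengths are in mm, angles in degrees, forces in N, time in s.
With the tool pointing down it reaches from about 300 to 850 mm from the base axis. Payload 4.2 kg.
Tool frame: the origin (TCP) lies at the very end of the fingers, on their centre line; the grasp point (between the pads) lies 19 mm behind it (env.tcp_to_grasp is the distance from the TCP to the grasp point, in mm); z points along the fingers, y is the line along which they close (so a half turn about z gives the same grasp; the last joint's range is limited). The gripper opens to 91 mm and grips with 3 to 60 N. Pads are 32 mm wide; open, the fingers measure 118 mm over their backs; the gripper's body (76 mm by 178 mm) begins 60 mm behind the grasp point.
Start: joints at [72.135, 18.312, 89.639, -0, 72.044, -1.146], TCP at [165.416, 550.709, 213.976] pointing down, gripper open.
Joint ranges: [-177.97, 177.97], [-48.28, 115.42], [12.27, 149.76], [-77.06, 257.06], [2.81, 150.46], [-146.56, 146.56]. Speed limits (degrees/s): [147.25, 147.25, 180, 180, 180, 180].

### API

Orientations are given as [roll, pitch, yaw] about the fixed x, y, z axes, in that order (R = Rz(yaw) Ry(pitch) Rx(roll)).
In Python, from workcell import env gives the robot as it stands.
- The arm moves only by the tool move_arm, never from a script. Its argument "plan" is a list of rows, each a list of 3 entries, a list of its own where there are three numbers: the shift along the world's x, y, z in cm, then the turn about the world's z in degrees, then the closure, from 0 (fully open) to 1 (shut). In form: [[[x, y, z], turn, claw], ...]. A call has 1 to 5 rows; each row shifts and turns the commanded pose from where the row before left it; what a row does not reach is not made up. A row lasts 1/10 s, in which the tool goes at most 50 mm and 8.59 degrees, less where a joint would pass 70% of its speed; a pose out of reach is approached as far as the arm can. A call is refused whole if a number of a shift passes 5 or a number of a turn 8.59, either way. A call with a gripper value outside its range is refused whole. The fingers move at their own pace and stop on an object; "squeeze" is the grip in N (left out, the last holds). Time passes only in rows, so rows that do not move let the fingers close. It gives the time, the measured TCP pose, the force, the opening and the grip force at its end, in the units of the state.
- env.state(): the state, without advancing time (a new reading comes with each control period).
- env.grab_frame(name): name is "side" or "top"; returns a dict with "frame" (420x560x3 uint8, red, green, blue), "z_map" (420x560 float32, mm along the optical axis (not along the pixel's ray), 0 where there is no reading), "fovy" (degrees; the focal length in pixels is half the picture's height over the tangent of half this angle, whatever the lens; pixels are square), "cx", "cy" (the principal point, pixels), "D" ([k1, k2, p1, p2, k3] as OpenCV has them; the pictures are not rectified), "position" and "orientation" of the camera in the world. Camera axes: x right, y down, z forward; pixel columns grow to the right and rows downward; lengths in mm; the calibration is good to about 2 mm. A picture is of the moment at which its call begins.
- env.job_done(): hands the job in; it is judged then, once.
Trained networks look in a picture, given as the dict that the camera call returned (one of the last four; its "shot" number tells which), for a name from the list of things; names that differ only in an ending like _2 or _b are one class to them, and where a whole thing is asked for, a point or a joint stands for the part that bears it (a point fixed in the world has none). Each returns a list of dicts, best first, with "score" (0 to 1); they miss things now and then, are a little off and sometimes report something else, mostly with a low value. They report only what shows in the picture. A call takes as long as a camera call.
- env.search_frame(picture, label): "point" ([column, row] in pixels, amid what is visible of it).
- env.landmark_of(picture, label): "point" ([column, row] in pixels: a listed point, or the origin of a listed thing).
The state is a dict: "time_s": time; "qpos": joint angles; "qvel": joint speeds; "effort": joint torques, N m; "ee_pos": TCP position; "ee_rot": TCP orientation; "force": force on the tool from outside, world axes, zero at the start; "torque": the same for the moment, N m; "gripper_width": finger opening in mm; "gripper_force": force on a finger pad.
Only numpy, scipy, OpenCV 4.12 (cv2) and the standard library are available. Lean on these libraries where they do the work, as an engineer would, in place of code of your own. Each camera call takes 0.05 s, during which the arm holds its last target. There are 200 camera calls.

## Working session

There is one attempt and no reset: what is moved stays moved. The work goes in short steps, Python scripts to look and compute and a tool call to move; the robot and the scene stay as the last step left them, time stands still between calls to the robot, and variables do not carry over. Pictures are saved under pics/ and viewed, at most 14 in all, crops included, and the job is handed in when it is done.

Besides the shell and the picture viewer there is one more tool, called after "Request:" as name([rows], argument=value, ...), one row to a line, values as JSON. move_arm: Moves the arm, as the interface text tells. Its arguments: {"type":"object","properties":{"plan":{"type":"array","items":{"type":"array"}},"squeeze":{"type":"number"}},"required":["plan"]}

```bash
ls; mkdir -p pics; cat > h.py <<'E'
from workcell import env
import numpy as np, cv2
from scipy.spatial.transform import Rotation as Ro
def cam(p):
    h,w=p["frame"].shape[:2]; f=h/2/np.tan(np.radians(p["fovy"])/2)
    K=np.array([[f,0,p["cx"]],[0,f,p["cy"]],[0,0,1.]]); D=np.array(p["D"],float)
    o=np.array(p["orientation"],float)
    R=o if o.shape==(3,3) else Ro.from_euler("xyz",o,degrees=True).as_matrix()
    return K,D,R,np.array(p["position"],float)
def rays(p,uv):
    K,D,R,t=cam(p); n=cv2.undistortPoints(np.array(uv,float).reshape(-1,1,2),K,D).reshape(-1,2)
    return np.c_[n,np.ones(len(n))],R,t
def atz(p,uv,z):
    n,R,t=rays(p,uv); d=n@R.T; return t+d*((z-t[2])/d[:,2])[:,None]
def cloud(p):
    h,w=p["z_map"].shape; u,v=np.meshgrid(np.arange(w),np.arange(h))
    n,R,t=rays(p,np.c_[u.ravel(),v.ravel()]); return ((n*p["z_map"].reshape(-1,1))@R.T+t).reshape(h,w,3)
def proj(p,X):
    K,D,R,t=cam(p); rv=cv2.Rodrigues(R.T)[0]
    return cv2.projectPoints(np.array(X,float).reshape(-1,1,3),rv,-R.T@t,K,D)[0].reshape(-1,2)
def save(p,n,crop=None,s=1):
    im=p["frame"][:,:,::-1]
    if crop: im=im[crop[1]:crop[3],crop[0]:crop[2]]
    if s!=1: im=cv2.resize(im,None,fx=s,fy=s,interpolation=cv2.INTER_CUBIC)
    cv2.imwrite("pics/"+n,im)
E
python3 - <<'E'
from h import *
for c in("top","side"):
    p=env.grab_frame(c); save(p,c+"0.png",s=1.42); print(c,p["position"],p["orientation"],p["fovy"],p["D"],(p["z_map"]>0).mean())
    C=cloud(p)
    for n in("tube1","cradle","slot0","slot1","slot2","bar_hinge","bar_grip","clamp_pivot","handle_grip","dishes_low","dishes_high","jar","dropper","timer"):
        for m in ("L",):
            r=env.landmark_of(p,n)[:4]
            for d in r:
                u=np.array(d["point"]); z=dict(tube1=18,slot0=39,slot1=39,slot2=39,bar_hinge=64.5,clamp_pivot=55).get(n,0)
                i=np.clip(u.round().astype(int),0,[559,419]);print(n,u.round(1),round(d["score"],2),"atz",atz(p,[u],z)[0].round(0),"depth",C[i[1],i[0]].round(0))
print({k:env.state()[k] for k in("time_s","ee_pos","ee_rot","force")})
E
```

```text
pics
top [ 476.21672101   33.17928651 1310.63612113] [-176.160922      0.6892409   -90.66677105] 55.77511030411534 [-0.0484889  0.         0.         0.         0.       ] 0.995922619047619
tube1 [227.2 242.3] 0.93 atz [449. 186.  18.] depth [451. 185.  31.]
tube1 [169.4 243.1] 0.66 atz [449. 375.  18.] depth [449. 373.  34.]
tube1 [211.8 182.8] 0.62 atz [645. 236.  18.] depth [642. 232.  37.]
cradle [360.4 229.3] 0.64 atz [ 486. -252.    0.] depth [ 486. -221.  136.]
cradle [210.9 184.5] 0.6 atz [641. 242.   0.] depth [639. 236.  34.]
slot0 [366.8 227.9] 0.89 atz [ 490. -264.   39.] depth [ 489. -243.  130.]
slot0 [385.5 223.9] 0.79 atz [ 502. -324.   39.] depth [ 501. -308.  103.]
slot0 [344.2 231.7] 0.6 atz [ 479. -191.   39.] depth [ 478. -170.  156.]
slot1 [366.8 227.9] 0.89 atz [ 490. -264.   39.] depth [ 489. -243.  130.]
slot1 [385.5 223.9] 0.79 atz [ 502. -324.   39.] depth [ 501. -308.  103.]
slot1 [344.2 231.7] 0.6 atz [ 479. -191.   39.] depth [ 478. -170.  156.]
slot2 [366.8 227.9] 0.89 atz [ 490. -264.   39.] depth [ 489. -243.  130.]
slot2 [385.5 223.9] 0.79 atz [ 502.
[... 2515 characters left out ...]
grip [265.8 222.4] 0.71 atz [583. 153.   0.] depth [472. -51. 156.]
dishes_low [242.7 173. ] 0.85 atz [665. 443.   0.] depth [649. 409.  19.]
dishes_high [375.5 243.3] 0.74 atz [759. -74.   0.] depth [ 723. -108.   37.]
jar [219.  301.4] 0.92 atz [357. -45.   0.] depth [351. -65.  21.]
jar [242.3 172.4] 0.47 atz [666. 448.   0.] depth [648. 413.  21.]
dropper [228.8 198.3] 0.54 atz [556. 321.   0.] depth [548. 300.  14.]
timer [255.5 355.5] 0.96 atz [ 356. -201.    0.] depth [ 349. -218.   22.]
{'time_s': 1.5, 'ee_pos': array([165.40973436, 550.73237111, 213.97478541]), 'ee_rot': array([ 1.79993519e+02, -3.87842935e-05,  1.63283288e+02]), 'force': array([0.08893203, 0.90416257, 0.50769707])}
```

View pics/top0.png

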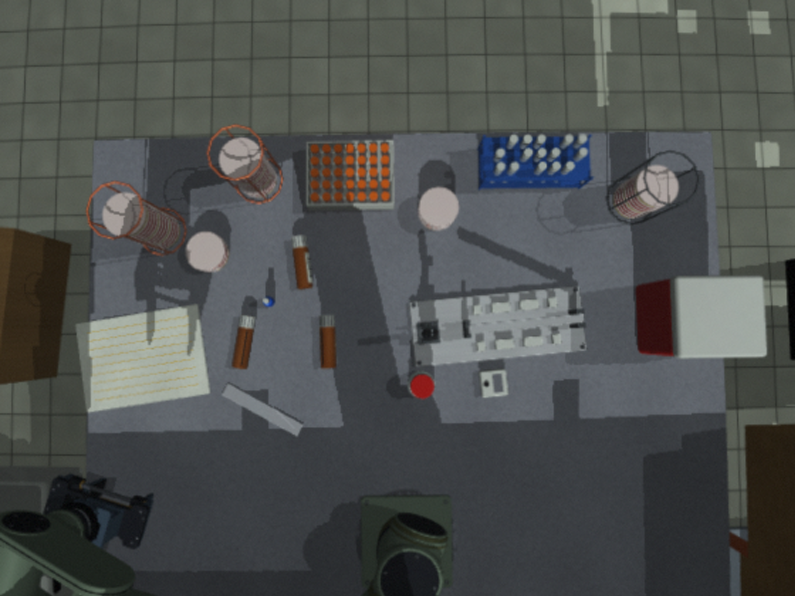

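View pics/side0.png

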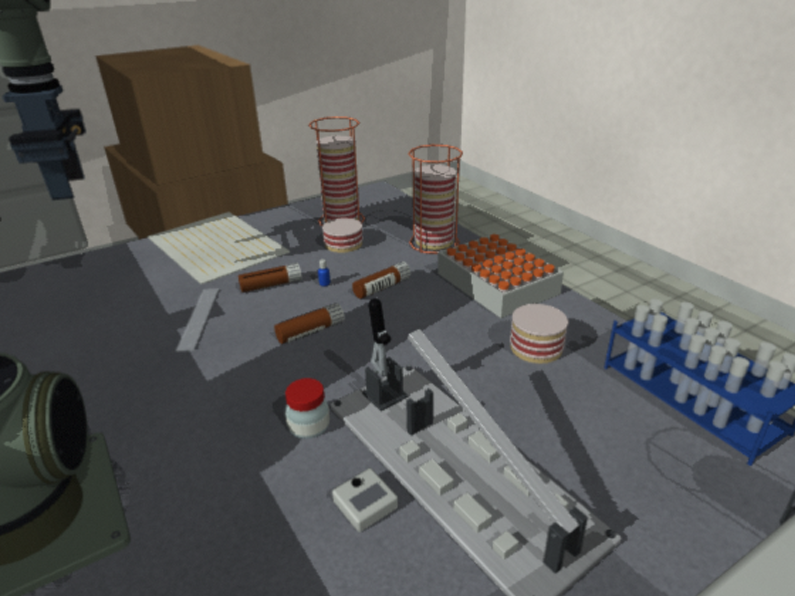

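```bash
cat > v.py <<'E'
from h import *
import sys
def montage(cs,name,half=80):
    # reproject onto axis-aligned views: crop around the tubes
    rows=[]
    for c in("top","side"):
        p=env.grab_frame(c); r=[]
        for x,y in cs:
            u=proj(p,[[x,y,20]])[0].round().astype(int); h=32
            a=p["frame"][max(u[1]-h,0):u[1]+h,max(u[0]-h,0):u[0]+h,::-1]
            r.append(cv2.resize(a,(256,256),interpolation=cv2.INTER_CUBIC))
        rows.append(np.hstack(r))
    cv2.imwrite("pics/"+name,np.clip(np.vstack(rows)*1.4,0,255).astype(np.uint8))
E
python3 - <<'E'
from v import *
montage([(449,186),(450,370),(640,234)],"m0.png")
p=env.grab_frame("top"); C=cloud(p)
hsv=cv2.cvtColor(p["frame"],cv2.COLOR_RGB2HSV)
# heights: tube fit
for x,y in [(449,186),(450,370),(640,234)]:
    m=(C[...,2]>12)&(C[...,2]<50)&(np.hypot(C[...,0]-x,C[...,1]-y)<85)
    n,l,st,ce=cv2.connectedComponentsWithStats(m.astype(np.uint8)); k=1+np.argmax(st[1:,4]); q=C[l==k]
    c=q.mean(0); w=np.linalg.svd((q-c)[:,:2],full_matrices=False)[2][0]; w*=np.sign(w[0]); s=(q-c)[:,:2]@w
    sn=(q-c)[:,:2]@[-w[1],w[0]]
    print(c.round(1),"mid",(c[:2]+w*(np.percentile(s,1)+np.percentile(s,99))/2).round(1),"yaw",np.degrees(np.arctan2(w[1],w[0])).round(1),"len",(s.max()-s.min()).round(1),"wid",np.percentile(sn,[2,98]).round(1),"top",np.percentile(q[:,2],95).round(1))
# cradle blocks
m=(C[...,2]>20)&(C[...,2]<30)&(C[...,1]<-60)&(C[...,1]>-420)&(abs(C[...,0]-490)<85)
n,l,st,ce=cv2.connectedComponentsWithStats(m.astype(np.uint8))
for k in range(1,n):
    if st[k,4]>15: print("blk",C[l==k].mean(0).round(1),st[k,4])
for nm,lo,hi in(("high",50,260),):
    m=(C[...,2]>40)&(C[...,1]<0)&(C[...,1]>-450)&(abs(C[...,0]-490)<40); q=C[m]
    for yy in range(-420,0,15):
        a=q[(q[:,1]>=yy)&(q[:,1]<yy+15)]
        if len(a)>5: print(yy,len(a),a[:,0].mean().round(1),np.percentile(a[:,2],[10,50,95]).round(0))
E
```

```text
[457.  173.5  31.7] mid [456.9 173.5] yaw 2.1 len 118.0 wid [-15.9  17.9] top 38.6
[457.8 366.5  31. ] mid [457.3 366.5] yaw -9.8 len 120.2 wid [-14.6  19.2] top 37.9
[639.8 232.   31.4] mid [640. 232.] yaw 7.4 len 121.0 wid [-16.4  18.3] top 38.0
blk [ 541.2 -338.7   26.2] 40
blk [ 536.3 -286.4   25.5] 80
blk [ 530.5 -221.6   25.6] 85
blk [ 526.4 -167.9   25.5] 37
blk [ 456.6 -346.2   26. ] 40
blk [ 452.2 -291.4   25.1] 89
blk [ 446.5 -228.7   25. ] 88
blk [ 442.6 -174.5   25.4] 38
-405 27 499.6 [66. 69. 76.]
-390 72 502.7 [55. 71. 76.]
-375 21 498.9 [76. 78. 82.]
-360 26 499.5 [82. 84. 87.]
-345 24 497.4 [87. 90. 93.]
-330 25 496.3 [90. 95. 98.]
-315 27 496.1 [ 97. 100. 106.]
-300 24 493.2 [104. 107. 112.]
-285 30 493.3 [109. 111. 116.]
-270 25 491.5 [115. 119. 123.]
-255 30 490.5 [121. 125. 128.]
-240 26 488.9 [127. 131. 135.]
-225 29 487.6 [133. 137. 141.]
-210 30 486.8 [138. 143. 146.]
-195 26 485.1 [144. 148. 153.]
-180 33 484.3 [150. 153. 158.]
-165 29 482.3 [157. 160. 163.]
-150 69 480.9 [ 57.  72. 168.]
-135 26 483.7 [ 53. 167. 173.]
-75 29 473.5 [ 62.  67. 128.]
-60 39 475.6 [ 64. 121. 173.]
-45 45 472.6 [ 60. 169. 176.]
```

View pics/m0.png

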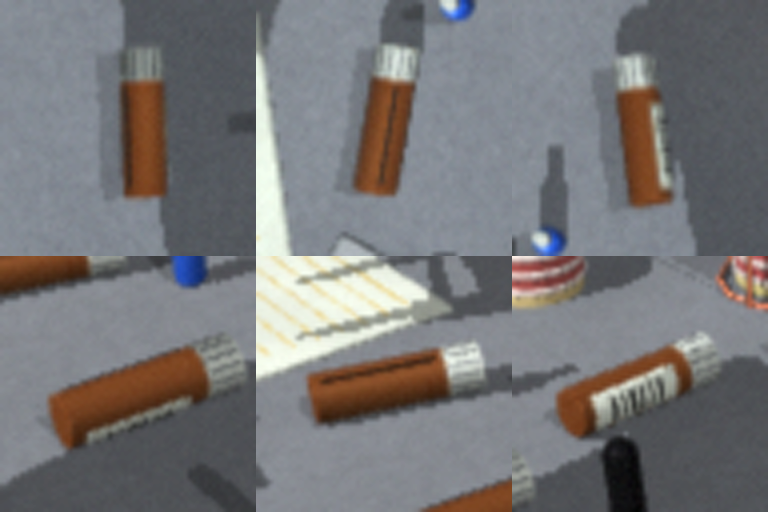

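```bash
cat > t.py <<'E'
from h import *
from scipy.optimize import least_squares
def fit(ps,x,y,zc=18,rad=85,yaw0=None):
    Q=[]
    for p in ps:
        C=cloud(p); m=(C[...,2]>zc-8)&(C[...,2]<zc+27)&(np.hypot(C[...,0]-x,C[...,1]-y)<rad)
        n,l,st,ce=cv2.connectedComponentsWithStats(m.astype(np.uint8))
        if n<2: continue
        Q.append(C[l==1+np.argmax(st[1:,4])])
    q=np.vstack(Q); c=q.mean(0); w=np.linalg.svd((q-c)[:,:2],full_matrices=False)[2][0]; w*=np.sign(w[0])
    y0=np.arctan2(w[1],w[0]) if yaw0 is None else yaw0
    def res(a):
        d=np.array([-np.sin(a[2]),np.cos(a[2])]); return np.hypot((q[:,:2]-a[:2])@d,q[:,2]-a[3])-18
    f=lambda a:np.r_[res(a),((c[:2]-a[:2])@[np.cos(a[2]),np.sin(a[2])])]
    a=least_squares(f,[c[0],c[1],y0,zc],loss="soft_l1",f_scale=2).x
    w=np.array([np.cos(a[2]),np.sin(a[2])]); s=(q[:,:2]-a[:2])@w
    mid=a[:2]+w*(np.percentile(s,.5)+np.percentile(s,99.5))/2
    return mid,a[2],a[3]
def unroll(p,mid,yaw,zc):
    """angle th: 0=up, + toward axis-left (+y side); rows angle -180..180 step 2, cols s=-60..60"""
    th=np.radians(np.arange(-180,180,3)); s=np.arange(-60,61,3.)
    T,S=np.meshgrid(th,s,indexing="ij"); w=np.array([np.cos(yaw),np.sin(yaw),0]); l=np.array([-w[1],w[0],0])
    N=np.sin(T)[...,None]*l+np.cos(T)[...,None]*[0,0,1]
    X=np.r_[mid,zc]+S[...,None]*w+18*N; cp=cam(p)[3]; V=cp-X; V/=np.linalg.norm(V,axis=-1,keepdims=True)
    vis=(V*N).sum(-1); uv=proj(p,X.reshape(-1,3)).astype(np.float32).reshape(*T.shape,2)
    im=cv2.remap(p["frame"],uv[...,0],uv[...,1],cv2.INTER_LINEAR); return im,vis
def report(ps,x,y,zc=18,fixz=None,**k):
    mid,yaw,z=fit(ps,x,y,zc,**k); print("TUBE mid",mid.round(1),"yaw",np.degrees(yaw).round(1),"z",round(z,1))
    z=zc if fixz is None else fixz
    for p in ps:
        im,vis=unroll(p,mid,yaw,z); hsv=cv2.cvtColor(im,cv2.COLOR_RGB2HSV).astype(int)
        col=slice(12,26); out=[]
        for i,t in enumerate(range(-180,180,3)):
            if vis[i,20]>.15:
                b=hsv[i,:,:]
                out.append((t,np.median(b[8:26,1]),np.median(b[8:26,2])))
        cap=np.median(hsv[:,36:39][vis[:,36:39]>.3][:,1]),np.median(hsv[:,1:4][vis[:,1:4]>.3][:,1])
        print(" cap sat +x end/-x end",cap," ".join(f"{t}:{int(a)}/{int(v)}" for t,a,v in out))
E
python3 - <<'E'
from t import *
ps=[env.grab_frame("top"),env.grab_frame("side")]
for x,y in [(457,173),(457,366),(640,232)]: report(ps,x,y)
for c,p in zip("ts",ps):
    C=cloud(p); m=(abs(C[...,2])<8)&(abs(C[...,0]-450)<120)&(C[...,1]>80)&(C[...,1]<480); print("bench z",np.median(C[m][:,2]))
E
```

```text
TUBE mid [456.2 175.5] yaw 1.3 z 18.9
 cap sat +x end/-x end (np.float64(14.0), np.float64(157.0)) -84:73/65 -81:78/65 -78:85/66 -75:95/66 -72:105/66 -69:115/67 -66:127/68 -63:140/69 -60:149/69 -57:158/71 -54:163/72 -51:171/74 -48:176/75 -45:181/77 -42:183/80 -39:183/82 -36:184/84 -33:184/86 -30:185/88 -27:185/89 -24:184/90 -21:185/92 -18:184/92 -15:184/93 -12:184/93 -9:184/93 -6:186/92 -3:185/91 0:187/90 3:186/89 6:185/88 9:187/86 12:185/84 15:185/81 18:183/79 21:182/75 24:177/70 27:170/65 30:163/60 33:156/54 36:146/52 39:139/51 42:133/50 45:125/49 48:114/49 51:100/51 54:85/53 57:73/54 60:65/56 63:57/57 66:52/58 69:43/60 72:38/60
 cap sat +x end/-x end (np.float64(9.0), np.float64(183.0)) -132:7/50 -129:7/52 -126:8/53 -123:8/53 -120:10/56 -117:13/60 -114:15/65 -111:16/70 -108:17/75 -105:19/79 -102:19/81 -99:22/82 -96:33/81 -93:51/77 -90:73/73 -87:97/66 -84:129/61 -81:156/58 -78:170/57 -75:181/59 -72:186/60 -69:186/63 -66:185/66 -63:185/69 -60:184/72 -57:184/75 -54:183/77 -51:184/79 -48:185/81 -45:184/82 -42:185/84 -39:185/86 -36:185/87 -33:184/88 -30:183/89 -27:184/90 -24:187/90 -21
[... 2063 characters left out ...]
66 63:101/66 66:94/66 69:87/66 72:80/66
 cap sat +x end/-x end (np.float64(9.0), np.float64(165.0)) -132:9/54 -129:8/54 -126:8/55 -123:5/54 -120:9/55 -117:9/57 -114:9/58 -111:14/61 -108:15/63 -105:17/65 -102:16/67 -99:17/69 -96:17/69 -93:17/70 -90:16/72 -87:16/76 -84:16/79 -81:16/82 -78:15/85 -75:14/88 -72:15/90 -69:14/90 -66:15/88 -63:15/87 -60:15/87 -57:16/92 -54:15/100 -51:15/108 -48:15/118 -45:16/129 -42:17/137 -39:18/142 -36:23/141 -33:36/135 -30:56/124 -27:82/113 -24:109/102 -21:134/94 -18:160/89 -15:172/88 -12:180/88 -9:183/88 -6:183/88 -3:183/88 0:181/89 3:177/88 6:174/88 9:167/88 12:162/88 15:157/88 18:151/88 21:145/88 24:139/87
bench z -0.3775233011031105
bench z 1.9515293847968564
```

Request:
move_arm([
  [[3.65, -2.3, -0.5], 1.8, 0.34],
  [[3.65, -2.3, -0.5], 1.8, 0.34],
  [[3.65, -2.3, -0.5], 1.8, 0.34],
  [[3.65, -2.3, -0.5], 1.7, 0.34],
  [[3.65, -2.3, -0.5], 0, 0.34],
], squeeze=15)

```text
time_s: 2.25
ee_pos: [349.2, 434.7, 188.9]
ee_rot: [180.0, 0.0, 170.4]
force: [0.5, 0.2, -0.3]
gripper_width: 59.9
gripper_force: 0.0
```

Request:
move_arm([
  [[3.65, -2.3, -0.5], 0, 0.34],
  [[3.65, -2.3, -0.5], 0, 0.34],
  [[3.65, -2.2, -0.5], 0, 0.34],
  [[0, 0, -4], 0, 0.34],
  [[0, 0, 0], 0, 0.34],
])

```text
time_s: 2.75
ee_pos: [455.6, 364.7, 129.6]
ee_rot: [-179.6, -0.4, 170.2]
force: [-0.9, -0.2, -0.3]
gripper_width: 60.2
gripper_force: 0.0
```

Request:
move_arm([
  [[0, 0, -4], 0, 0.34],
  [[0, 0, -4], 0, 0.34],
  [[0, 0, -3], 0, 0.34],
  [[0, 0, -1.4], 0, 0.34],
  [[0, 0, 0], 0, 0.34],
])

```text
time_s: 3.25
ee_pos: [455.8, 367.7, 8.9]
ee_rot: [-179.8, -0.2, 170.5]
force: [-0.5, 0.5, -0.5]
gripper_width: 60.2
gripper_force: 0.0
```

Request:
move_arm([
  [[0, 0, 0], 0, 0.5],
  [[0, 0, 0], 0, 0.54],
  [[0, 0, 0], 0, 0.54],
])

```text
time_s: 3.55
ee_pos: [458.0, 368.5, 11.5]
ee_rot: [179.9, 0.1, 170.4]
force: [1.0, 0.3, -0.4]
gripper_width: 42.7
gripper_force: 0.0
```

Request:
move_arm([
  [[-0.1, -0.6, 0], 0, 0.54],
  [[-0.15, -0.9, 0], 0, 0.54],
  [[-0.15, -0.9, 0], 0, 0.54],
  [[-0.15, -0.9, 0], 0, 0.54],
  [[-0.12, -0.7, 0], 0, 0.54],
])

```text
time_s: 4.05
ee_pos: [450.3, 326.4, 9.9]
ee_rot: [-180.0, -0.0, 170.4]
force: [0.5, 0.0, 0.0]
gripper_width: 41.8
gripper_force: 0.0
```

Request:
move_arm([
  [[-0.08, -0.5, 0], 0, 0.54],
  [[-0.05, -0.3, 0], 0, 0.54],
  [[-0.03, -0.2, 0], 0, 0.54],
  [[0, 0, 0], 0, 0.54],
  [[0, 0, 0], 0, 0.54],
])

```text
time_s: 4.55
ee_pos: [449.2, 317.9, 10.0]
ee_rot: [180.0, 0.0, 170.4]
force: [-0.2, -0.8, -0.0]
gripper_width: 41.9
gripper_force: 0.0
```

```bash
python3 - <<'E'
from v import *
montage([(448,320),(456,174),(640,232)],"m1.png"); print(env.state()["ee_pos"])
E
```

```text
[449.21865198 317.99864804   9.98295483]
```

View pics/m1.png

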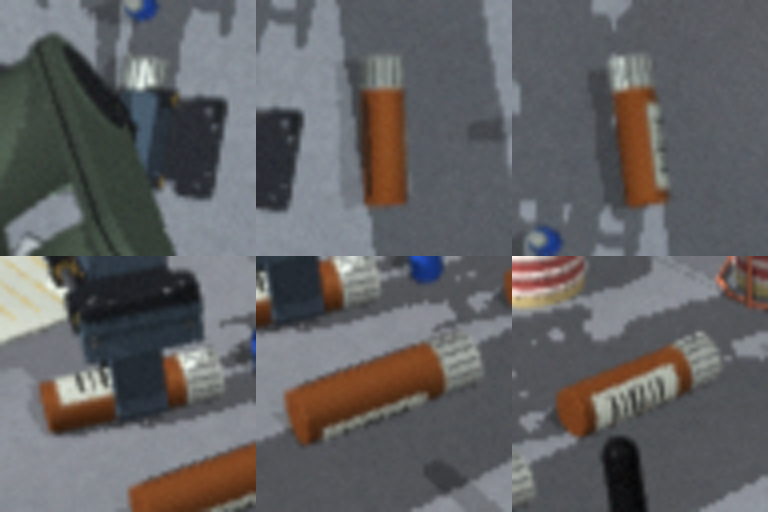

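Request:
move_arm([
  [[0, 0, 0], 0, 0.4],
  [[0, 0, 4], 0, 0.34],
  [[0, 0, 4], 0, 0.34],
  [[0.2, -4.7, 0], 5.5, 0.34],
  [[0.2, -4.8, 0], 5.4, 0.34],
])

```text
time_s: 5.15
ee_pos: [454.1, 223.1, 91.4]
ee_rot: [179.9, 0.2, -178.3]
force: [0.4, -0.0, -0.5]
gripper_width: 60.1
gripper_force: 0.0
```

Request:
move_arm([
  [[0.2, -4.8, 0], 0, 0.34],
  [[0, 0, 0], 0, 0.34],
  [[0, 0, -4], 0, 0.34],
  [[0, 0, -4], 0, 0.34],
  [[0, 0, 0], 0, 0.34],
])

```text
time_s: 5.65
ee_pos: [451.6, 173.9, 6.3]
ee_rot: [-179.8, -0.5, -178.7]
force: [-0.4, -0.5, 0.2]
gripper_width: 60.4
gripper_force: 0.0
```

Request:
move_arm([
  [[0, 0, 0], 0, 0.5],
  [[0, 0, 0], 0, 0.54],
  [[0, 0, 0], 0, 0.54],
])

```text
time_s: 5.95
ee_pos: [456.5, 175.5, 11.7]
ee_rot: [179.9, 0.2, -178.7]
force: [-0.9, -0.5, 0.1]
gripper_width: 42.5
gripper_force: 0.0
```

```bash
python3 - <<'E'
from t import *
ps=[env.grab_frame("top"),env.grab_frame("side")]
report(ps,449,318)
report(ps,640,232)
E
```

```text
TUBE mid [448.3 315.5] yaw -9.8 z 19.1
 cap sat +x end/-x end (np.float64(14.0), np.float64(124.0)) -90:36/48 -87:36/48 -84:34/48 -81:33/48 -78:35/48 -75:33/48 -72:35/47 -69:35/46 -66:35/45 -63:34/45 -60:34/44 -57:34/44 -54:33/45 -51:32/45 -48:32/46 -45:33/47 -42:30/49 -39:30/51 -36:28/52 -33:28/56 -30:24/62 -27:25/69 -24:23/75 -21:20/84 -18:19/92 -15:18/95 -12:16/100 -9:15/106 -6:15/110 -3:16/113 0:15/115 3:16/117 6:15/117 9:15/119 12:16/122 15:17/126 18:18/128 21:21/121 24:32/113 27:45/107 30:60/97 33:80/88 36:94/81 39:103/75 42:106/71 45:105/68 48:100/66 51:93/66 54:86/65 57:75/65 60:64/66 63:56/66 66:49/67
 cap sat +x end/-x end (np.float64(54.0), np.float64(164.5)) -138:23/44 -135:26/43 -132:35/43 -129:48/42 -126:61/42 -123:77/41 -120:96/42 -117:112/41 -114:132/42 -111:149/42 -108:165/43 -105:175/45 -102:181/46 -99:186/47 -96:189/49 -93:190/52 -90:189/55 -87:187/58 -84:187/61 -81:187/64 -78:186/67 -75:184/71 -72:180/74 -69:171/79 -66:159/85 -63:136/91 -60:111/100 -57:85/110 -54:59/121 -51:38/131 -48:23/137 -45:16/142 -42:16/143 -39:15/140 -36:15/131 -33:16/125 -30:16/119 -27:15/
[... 714 characters left out ...]
7 48:165/65 51:158/63 54:149/61 57:142/60 60:135/58 63:126/57 66:115/56 69:106/55 72:101/54
 cap sat +x end/-x end (np.float64(8.0), np.float64(173.5)) -132:8/57 -129:6/58 -126:6/57 -123:6/57 -120:8/58 -117:8/61 -114:10/62 -111:12/63 -108:13/67 -105:14/70 -102:16/72 -99:16/74 -96:17/76 -93:16/77 -90:15/79 -87:16/79 -84:16/81 -81:15/84 -78:14/88 -75:15/92 -72:14/95 -69:15/95 -66:15/95 -63:15/97 -60:15/101 -57:15/106 -54:15/111 -51:15/117 -48:16/130 -45:16/142 -42:17/152 -39:18/154 -36:25/149 -33:39/140 -30:60/129 -27:87/115 -24:118/105 -21:146/96 -18:165/93 -15:176/92 -12:180/93 -9:182/93 -6:183/93 -3:182/93 0:180/93 3:178/93 6:173/93 9:166/93 12:162/93 15:154/92 18:148/92 21:141/93 24:137/92
```

Request:
move_arm([
  [[0, 0.5, 0], 0, 0.54],
  [[0, 0.7, 0], 0, 0.54],
  [[-0.1, 0.8, 0], 0, 0.54],
  [[0, 0.7, 0], 0, 0.54],
  [[0, 0.5, 0], 0, 0.54],
])

```text
time_s: 6.55
ee_pos: [454.1, 207.6, 9.9]
ee_rot: [180.0, 0.0, -178.7]
force: [-0.2, 0.5, -1.5]
gripper_width: 42.3
gripper_force: 0.0
```

Request:
move_arm([
  [[0, 0.3, 0], 0, 0.54],
  [[0, 0.2, 0], 0, 0.54],
  [[0, 0, 0], 0, 0.54],
  [[0, 0, 0], 0, 0.4],
  [[0, 0, 4], 0, 0.34],
])

```text
time_s: 7.05
ee_pos: [450.6, 209.9, 46.5]
ee_rot: [-179.8, -0.6, -178.7]
force: [0.0, -0.4, -0.9]
gripper_width: 55.1
gripper_force: 0.0
```

Request:
move_arm([
  [[3.5, 0.4, 3], 3, 0.34],
  [[4.8, 0.8, 0], 3.3, 0.34],
  [[4.8, 0.8, 0], 0, 0.34],
  [[4.8, 0.6, 0], 0, 0.34],
  [[0.3, 0, 0], 0, 0.34],
])

```text
time_s: 7.55
ee_pos: [641.7, 237.9, 79.3]
ee_rot: [180.0, 0.3, -172.5]
force: [-0.2, 0.1, -0.0]
gripper_width: 59.9
gripper_force: 0.0
```

```bash
cat >> t.py <<'E'
def brief(ps,x,y,dys=(0,-2.5),zc=18,**k):
    mid,yaw,z=fit(ps,x,y,zc,**k); print("TUBE mid",mid.round(1),"yaw",np.degrees(yaw).round(1),"z",round(z,1))
    for dy in dys:
        for p in ps:
            im,vis=unroll(p,mid+[0,dy],yaw,zc); h=cv2.cvtColor(im,cv2.COLOR_RGB2HSV).astype(int)
            r="".join("." if vis[i,20]<.2 else "L" if np.median(h[i,8:26,1])<60 and np.median(h[i,8:26,2])>80 else "a" if np.median(h[i,8:26,1])>110 else "?" for i in range(120))
            print(dy,r[20:60]+"|"+r[60:100])
E
python3 - <<'E'
from t import *
print(env.state()["ee_pos"])
ps=[env.grab_frame("top"),env.grab_frame("side")]
brief(ps,449,318);brief(ps,456,212);brief(ps,640,232)
E
```

```text
[641.69769798 237.89314304  79.29206353]
TUBE mid [448.2 316.1] yaw -9.4 z 20.4
0 ...........?????????????????????????????|??????????????????????..................
0 ?aaaaaaaaaaaaaaaaaaa??LLLLLLLLLLLLLLLLLL|LLLLLLL.................................
-2.5 ...........?????????????????????????????|??????????????????????..................
-2.5 ???aaaaaaaaaaaaaaaaaa??LLLLLLLLLLLLLLLLL|LLLLLLL.................................
TUBE mid [455.1 214.9] yaw 1.2 z 20.4
0 ............????????????????????????????|????????????????????????................
0 ??aaaaaaaaaaaaaaaaa??LLLLLLLLLLLLLLLLLLL|LLLLLLLL................................
-2.5 ............????????????????????????????|????????????????????????................
-2.5 ?????aaaaaaaaaaaaaaaa??LLLLLLLLLLLLLLLLL|LLLLLLLL................................
TUBE mid [638.7 234.4] yaw 7.5 z 19.8
0 ............????????????????????????????|????????????????????????................
0 ????????????LLLLLLLLLLLLLLLLLL??aaaaaaaa|aaaaaaaa................................
-2.5 ............????????????????????????????|????????????????????????................
-2.5 ??????????????LLLLLLLLLLLLLLLLLL??aaaaaa|aaaaaaaa................................
```

Request:
move_arm([
  [[-0.3, -0.4, -3], 0, 0.34],
  [[0, 0, -3.9], 0, 0.34],
  [[0, 0, 0], 0, 0.5],
  [[0, 0, 0], 0, 0.54],
  [[0, 0, 0], 0, 0.54],
])

```text
time_s: 8.15
ee_pos: [633.9, 234.2, 13.3]
ee_rot: [180.0, 0.2, -172.4]
force: [1.3, 0.2, 0.6]
gripper_width: 42.6
gripper_force: 0.0
```

Request:
move_arm([
  [[-0.05, 0.5, 0], 0, 0.54],
  [[-0.1, 0.6, 0], 0, 0.54],
  [[-0.05, 0.5, 0], 0, 0.54],
  [[0, 0.2, 0], 0, 0.54],
  [[0, 0, 0], 0, 0.54],
])

```text
time_s: 8.65
ee_pos: [631.1, 252.3, 11.1]
ee_rot: [180.0, 0.0, -172.4]
force: [-0.5, 0.1, 0.1]
gripper_width: 41.7
gripper_force: 0.1
```

Request:
move_arm([
  [[0, 0, 0], 0, 0.4],
  [[0, 0, 4], 0, 0.34],
  [[-1, 0, 3], 0, 0.34],
  [[-4, -4, 3], 0, 0.34],
  [[-4, -4, 0], 0, 0.34],
])

```text
time_s: 9.15
ee_pos: [556.8, 185.7, 107.8]
ee_rot: [179.9, 0.5, -172.3]
force: [0.9, -1.1, -0.2]
gripper_width: 59.6
gripper_force: 0.0
```

Request:
move_arm([
  [[-4, -4, 0], 0, 0.34],
  [[-4, -4, 0], 0, 0.34],
  [[0, 0, 0], 0, 0.34],
])

```text
time_s: 9.45
ee_pos: [477.1, 110.6, 103.7]
ee_rot: [-179.9, -0.5, -172.6]
force: [0.4, -0.2, -0.1]
gripper_width: 60.1
gripper_force: 0.0
```

```bash
python3 - <<'E'
from t import *
from v import montage
print(env.state()["ee_pos"],env.state()["ee_rot"])
ps=[env.grab_frame("top"),env.grab_frame("side")]
brief(ps,449,318);brief(ps,456,212);brief(ps,638,254)
montage([(448,316),(455,213),(638,254)],"m2.png")
E
```

```text
[477.1275417  110.62529715 103.65204791] [-179.9179627    -0.45265023 -172.57757409]
TUBE mid [448.4 315.6] yaw -9.7 z 19.2
0 ...........????????LLLLLLLLLLLLLLLLLLLLL|LLLLLLLLLL????????????..................
0 ?aaaaaaaaaaaaaaaaaaa??LLLLLLLLLLLLLLLLLL|LLLLLLL.................................
-2.5 ...........????????????LLLLLLLLLLLLLLLLL|LLLLLLLLLLLLLL????????..................
-2.5 ????aaaaaaaaaaaaaaaaaa??LLLLLLLLLLLLLLLL|LLLLLLL.................................
TUBE mid [455.1 215. ] yaw 1.2 z 20.4
0 ............????????????????????????????|????????????????????????................
0 ??aaaaaaaaaaaaaaaaaa??LLLLLLLLLLLLLLLLLL|LLLLLLLL................................
-2.5 ............????????????????????????????|????????????????????????................
-2.5 ?????aaaaaaaaaaaaaaaa??LLLLLLLLLLLLLLLLL|LLLLLLLL................................
TUBE mid [637.7 255. ] yaw 7.1 z 19.3
0 ............??????LLLLLLLLLLLLLLLLLLLLLL|LLLLLLLLLLL????????????.................
0 ????aaaaaaaaaaaaaaaa??LLLLLLLLLLLLLLLLLL|LLLLLLL.................................
-2.5 ............??????????LLLLLLLLLLLLLLLLLL|LLLLLLLLLLLLLLL????????.................
-2.5 ??????aaaaaaaaaaaaaaaa??LLLLLLLLLLLLLLLL|LLLLLLL.................................
```

View pics/m2.png

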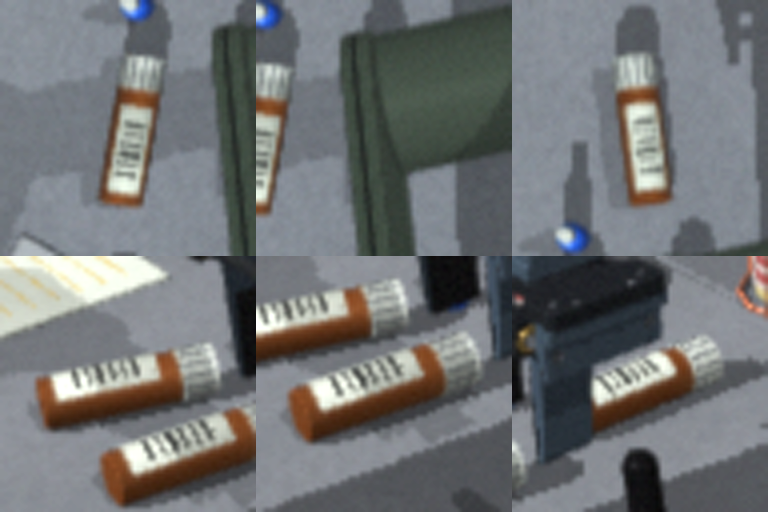

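Request:
move_arm([
  [[-0.8, 3.6, 0], -3.2, 0.34],
  [[-0.7, 3.6, 0], -3.1, 0.34],
  [[-0.7, 3.6, 0], 0, 0.34],
  [[0, 0, 0], 0, 0.34],
  [[0, 0, 0], 0, 0.34],
])

```text
time_s: 10.15
ee_pos: [462.5, 223.9, 104.2]
ee_rot: [-180.0, 0.0, -178.5]
force: [-0.8, -0.4, 0.3]
gripper_width: 60.1
gripper_force: 0.0
```

Request:
move_arm([
  [[-0.7, -0.5, -4], 0, 0.34],
  [[0, 0, -4], 0, 0.34],
  [[0, 0, -1.4], 0, 0.34],
  [[0, 0, 0], 0, 0.34],
  [[0, 0, 0], 0, 0.34],
])

```text
time_s: 10.65
ee_pos: [455.8, 217.2, 10.7]
ee_rot: [180.0, 0.0, -178.8]
force: [0.3, -0.3, 0.1]
gripper_width: 60.1
gripper_force: 0.0
```

Request:
move_arm([
  [[0, 0, 0], 0, 0.5],
  [[0, 0, 0], 0, 0.56],
  [[0, 0, 0], 0, 0.6],
  [[0, 0, 0], 0, 0.6],
  [[0, 0, 0], 0, 0.6],
])

```text
time_s: 11.15
ee_pos: [454.9, 217.5, 10.7]
ee_rot: [180.0, 0.0, -178.7]
force: [-0.8, 0.4, 0.2]
gripper_width: 36.1
gripper_force: 0.0
```

Request:
move_arm([
  [[0, 0, 0], 0, 0.5],
  [[0, 0, 0], 0, 0.34],
  [[0, 0, 4], 0, 0.34],
  [[0, 0, 4], 0, 0.34],
  [[0, 0, 0], 0, 0.34],
])

```text
time_s: 11.65
ee_pos: [458.3, 219.0, 95.1]
ee_rot: [179.8, 0.6, -178.7]
force: [0.2, -0.3, -0.9]
gripper_width: 59.9
gripper_force: 0.0
```

Request:
move_arm([
  [[-0.2, 3.4, 0], -5.5, 0.34],
  [[-0.2, 3.4, 0], -5.4, 0.34],
  [[-0.2, 3.4, 0], 0, 0.34],
  [[0, 0, 0], 0, 0.34],
  [[0, 0, 0], 0, 0.34],
])

```text
time_s: 12.15
ee_pos: [448.1, 319.5, 89.5]
ee_rot: [-179.9, -0.1, 170.5]
force: [0.7, 0.0, -0.3]
gripper_width: 60.3
gripper_force: 0.0
```

Request:
move_arm([
  [[0, 0, -4], 0, 0.34],
  [[0, 0, -4], 0, 0.34],
  [[0, 0, 0], 0, 0.34],
  [[0, 0, 0], 0, 0.5],
  [[0, 0, 0], 0, 0.56],
])

```text
time_s: 12.65
ee_pos: [450.2, 319.7, 12.2]
ee_rot: [179.9, 0.1, 170.3]
force: [-0.1, 0.5, 0.2]
gripper_width: 47.1
gripper_force: 0.0
```

Request:
move_arm([
  [[0, 0, 0], 0, 0.6],
  [[0, 0, 0], 0, 0.6],
  [[0, 0, 0], 0, 0.6],
  [[0, 0, 0], 0, 0.5],
  [[0, 0, 0], 0, 0.34],
])

```text
time_s: 13.15
ee_pos: [448.8, 319.5, 10.6]
ee_rot: [180.0, 0.0, 170.4]
force: [-0.7, 0.3, -0.2]
gripper_width: 49.6
gripper_force: 0.0
```

Request:
move_arm([
  [[0, 0, 4], 0, 0.34],
  [[0, 0, 4], 0, 0.34],
  [[3.8, -1.2, 1], 8.3, 0.34],
  [[3.8, -1.2, 0], 8.3, 0.34],
  [[3.8, -1.2, 0], 0, 0.34],
])

```text
time_s: 13.65
ee_pos: [564.2, 283.3, 101.5]
ee_rot: [180.0, 0.1, -172.8]
force: [0.6, 0.8, 0.2]
gripper_width: 60.1
gripper_force: 0.0
```

Request:
move_arm([
  [[3.8, -1.2, 0], 0, 0.34],
  [[3.7, -1.2, 0], 0, 0.34],
  [[0, 0, 0], 0, 0.34],
  [[0, 0, 0], 0, 0.34],
  [[0, 0, 0], 0, 0.34],
])

```text
time_s: 14.15
ee_pos: [636.5, 259.7, 100.1]
ee_rot: [180.0, -0.1, -173.0]
force: [0.2, -0.6, 0.2]
gripper_width: 60.2
gripper_force: 0.0
```

Then back off to where the top camera sees all tubes (towards the cradle, high).

Request:
move_arm([
  [[0, -0.1, -4.5], 0, 0.34],
  [[0, 0, -4.4], 0, 0.34],
  [[0, 0, 0], 0, 0.34],
  [[0, 0, 0], 0, 0.5],
  [[0, 0, 0], 0, 0.56],
])

```text
time_s: 14.65
ee_pos: [639.2, 259.5, 14.3]
ee_rot: [179.9, 0.3, -173.0]
force: [-0.4, -0.2, 0.1]
gripper_width: 47.3
gripper_force: 0.0
```

Request:
move_arm([
  [[0, 0, 0], 0, 0.6],
  [[0, 0, 0], 0, 0.6],
  [[0, 0, 0], 0, 0.6],
  [[0, 0, 0], 0, 0.5],
  [[0, 0, 0], 0, 0.34],
])

```text
time_s: 15.15
ee_pos: [637.9, 258.4, 11.6]
ee_rot: [180.0, 0.0, -173.0]
force: [0.2, 0.6, 0.6]
gripper_width: 49.7
gripper_force: 0.0
```

Request:
move_arm([
  [[0, 0, 4.5], 0, 0.34],
  [[0, 0, 4.5], 0, 0.34],
  [[-1.5, -4, 2.5], 0, 0.34],
  [[-1.5, -4.5, 1], 0, 0.34],
  [[-1.5, -4.7, 0], 0, 0.34],
])

```text
time_s: 15.65
ee_pos: [593.5, 125.8, 138.7]
ee_rot: [180.0, 0.3, -172.9]
force: [0.5, -0.5, 0.6]
gripper_width: 60.2
gripper_force: 0.0
```

Request:
move_arm([
  [[-1.5, -4.7, 0], 0, 0.34],
  [[-1.5, -4.7, 0], 0, 0.34],
  [[-1.5, -4.7, 0], 0, 0.34],
  [[-1.5, -4.7, 0], 0, 0.34],
  [[0, 0, 0], 0, 0.34],
])

```text
time_s: 16.15
ee_pos: [530.7, -66.3, 136.5]
ee_rot: [-179.9, -0.1, -173.4]
force: [1.1, 0.7, -0.0]
gripper_width: 60.1
gripper_force: 0.0
```

```bash
python3 - <<'E'
from t import *
from v import montage
print(env.state()["ee_pos"],env.state()["ee_rot"])
ps=[env.grab_frame("top"),env.grab_frame("side")]
brief(ps,449,319);brief(ps,456,218);brief(ps,638,259)
montage([(449,319),(455,218),(638,259)],"m3.png")
E
```

```text
[530.73727086 -66.34567687 136.54183239] [-1.79914104e+02 -8.67531360e-02 -1.73361158e+02]
TUBE mid [449.2 319.9] yaw -9.8 z 19.1
0 ...........????aaaaaaa??LLLLLLLLLLLLLLLL|LLLLLLLLLLLLLLLLL?????..................
0 ??aaaaaaaaaaaaaaaaaaaaaaa??LLLLLLLLLLLLL|LLLLLL..................................
-2.5 ...........?????????aaaaa??LLLLLLLLLLLLL|LLLLLLLLLLLLLLLLLLLLLL..................
-2.5 ????aaaaaaaaaaaaaaaaaaaaaa??LLLLLLLLLLLL|LLLLLL..................................
TUBE mid [455.5 217.1] yaw 1.0 z 19.3
0 ............???????????LLLLLLLLLLLLLLLLL|LLLLLLLLLLLLL???????????................
0 ??aaaaaaaaaaaaaaaaaaaa??LLLLLLLLLLLLLLLL|LLLLLLLL................................
-2.5 ............??????????????LLLLLLLLLLLLLL|LLLLLLLLLLLLLLLLL???????................
-2.5 ?????aaaaaaaaaaaaaaaaaaa??LLLLLLLLLLLLLL|LLLLLLLL................................Traceback (most recent call last):
  File "<stdin>", line 5, in <module>
  File "t.py", line 40, in brief
    mid,yaw,z=fit(ps,x,y,zc,**k); print("TUBE mid",mid.round(1),"yaw",np.degrees(yaw).round(1),"z",round(z,1))
              ~~~^^^^^^^^^^^^^^^
  File "t.py", line 10, in fit
    q=np.vstack(Q); c=q.mean(0); w=np.linalg.svd((q-c)[:,:2],full_matrices=False)[2][0]; w*=np.sign(w[0])
    return _nx.concatenate(arrs, 0, dtype=dtype, casting=casting)
           ~~~~~~~~~~~~~~~^^^^^^^^^^^^^^^^^^^^^^^^^^^^^^^^^^^^^^^
ValueError: need at least one array to concatenate
```

```bash
python3 - <<'E'
from t import *
a=env.grab_frame("top"); b=env.grab_frame("side")
for p in(a,b):
    for d in env.landmark_of(p,"tube1")[:4]: print(d["point"],d["score"],atz(p,[d["point"]],18)[0].round())
save(b,"s3.png",s=1.42); save(a,"t3.png",s=1.42)
E
```

```text
[250.7, 169.3] 0.87 [688. 107.  18.]
[217.5, 245.5] 0.83 [439. 218.  18.]
[185.3, 245.3] 0.55 [441. 323.  18.]
[194.1, 205.7] 0.63 [447. 309.  18.]
[207.4, 217.5] 0.58 [453. 234.  18.]
[306.9, 209.3] 0.53 [693. 122.  18.]
```

View pics/t3.png

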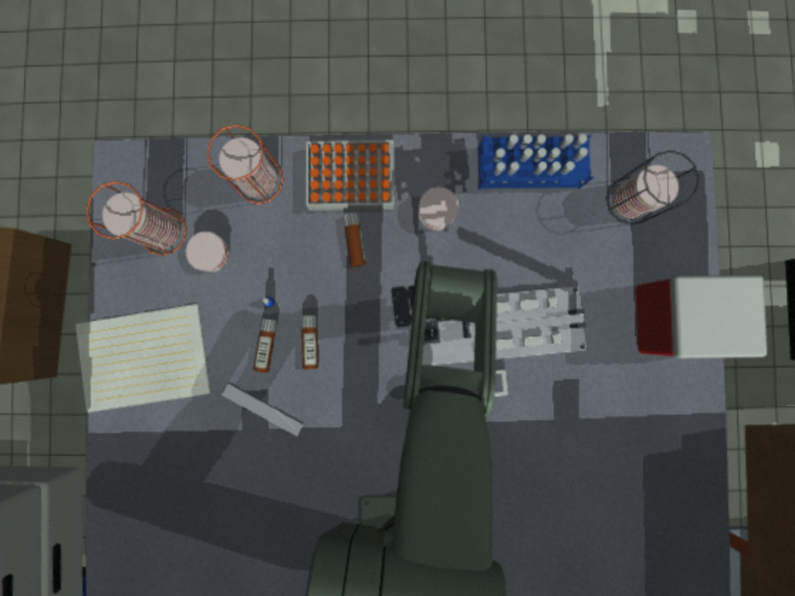

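```bash
python3 - <<'E'
from t import *
from v import montage
ps=[env.grab_frame("top"),env.grab_frame("side")]
report(ps,688,110); montage([(449,319),(455,218),(688,110)],"m3.png")
C=cloud(ps[0]); m=(C[...,2]>15)&(abs(C[...,0]-800)<100)&(C[...,1]>60)&(C[...,1]<200)&(C[...,0]>720);q=C[m]; print("rack",q.min(0).round(),q.max(0).round())
E
```

```text
TUBE mid [698.5 112.9] yaw 5.7 z 18.0
 cap sat +x end/-x end (np.float64(12.0), np.float64(176.0)) -81:11/74 -78:15/75 -75:17/75 -72:21/76 -69:31/76 -66:41/77 -63:52/77 -60:64/78 -57:76/78 -54:90/79 -51:105/79 -48:118/79 -45:132/80 -42:147/81 -39:159/82 -36:166/83 -33:172/84 -30:177/86 -27:180/87 -24:181/89 -21:183/90 -18:182/91 -15:182/93 -12:183/93 -9:184/94 -6:184/94 -3:185/93 0:186/93 3:186/93 6:185/92 9:185/91 12:184/90 15:185/88 18:185/87 21:184/86 24:182/84 27:180/83 30:180/81 33:179/79 36:178/77 39:178/75 42:174/73 45:171/71 48:165/69 51:160/68 54:152/66 57:142/64 60:130/63 63:122/62 66:112/61 69:103/60 72:96/60 75:87/60
 cap sat +x end/-x end (np.float64(35.5), np.float64(143.0)) -126:77/42 -123:74/42 -120:75/42 -117:78/41 -114:75/41 -111:74/40 -108:77/39 -105:74/38 -102:75/37 -99:75/36 -96:75/36 -93:74/35 -90:75/35 -87:75/34 -84:74/34 -81:75/34 -78:77/34 -75:77/34 -72:75/34 -69:76/34 -66:77/35 -63:73/36 -60:74/37 -57:73/39 -54:75/40 -51:75/42 -48:73/43 -45:72/44 -42:72/44 -39:73/44 -36:73/44 -33:73/44 -30:72/44 -27:74/44 -24:72/43 -21:71/44 -18:72/43 -15:69/43 -12:71/43 -9:73/45 -6:75/44 -3:73/45 0:74/46 3:73/50 6:74/50 9:75/51 12:75/51 15:75/53 18:74/58 21:74/57 24:75/55 27:75/57
rack [720.  60.  15.] [900. 200.  66.]
```

View pics/m3.png

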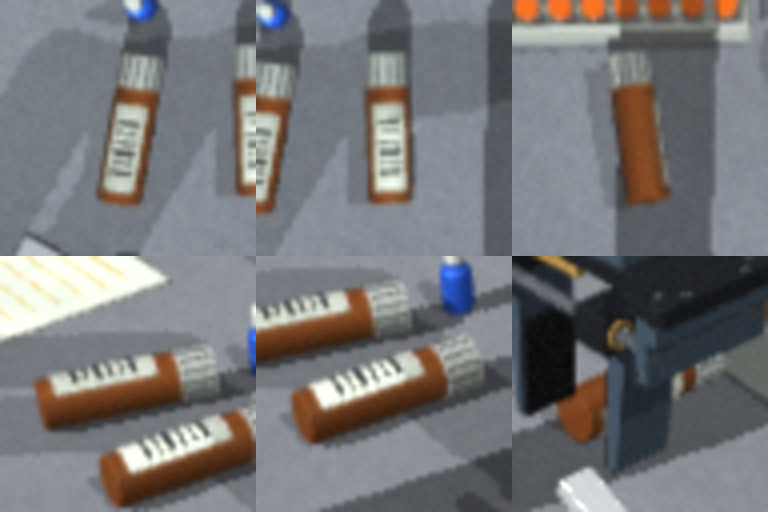

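Request:
move_arm([
  [[3.5, 1.0, 0], -0.9, 0.34],
  [[3.3, 3.5, 0], 0, 0.34],
  [[3.3, 3.5, 0], 0, 0.34],
  [[3.3, 3.5, 0], 0, 0.34],
  [[3.3, 3.5, -0.5], 0, 0.34],
])

```text
time_s: 17.15
ee_pos: [701.4, 90.6, 131.9]
ee_rot: [-180.0, 0.1, -173.9]
force: [0.4, 0.2, 0.8]
gripper_width: 60.1
gripper_force: 0.0
```

Request:
move_arm([
  [[0.2, 2.4, 0], 0, 0.34],
  [[0, 0, 0], 0, 0.34],
  [[0, 0, 0], 0, 0.34],
  [[0, 0, 0], 0, 0.34],
])

```text
time_s: 17.55
ee_pos: [701.4, 111.6, 131.5]
ee_rot: [-180.0, -0.0, -173.9]
force: [0.3, -0.2, 0.4]
gripper_width: 60.0
gripper_force: 0.0
```

Request:
move_arm([
  [[-0.3, 0.1, -4], 0, 0.34],
  [[0, 0, -4], 0, 0.34],
  [[0, 0, -4], 0, 0.34],
  [[0, 0, 0], 0, 0.4],
  [[0, 0, 0], 0, 0.5],
])

```text
time_s: 18.05
ee_pos: [698.9, 112.4, 12.0]
ee_rot: [-180.0, -0.0, -174.0]
force: [0.6, 0.2, 1.4]
gripper_width: 49.6
gripper_force: 0.0
```

Request:
move_arm([
  [[0, 0, 0], 0, 0.54],
  [[-0.1, 0.6, 0], 0, 0.54],
  [[-0.05, 0.7, 0], 0, 0.54],
  [[-0.1, 0.7, 0], 0, 0.54],
  [[-0.05, 0.5, 0], 0, 0.54],
])

```text
time_s: 18.55
ee_pos: [695.8, 139.6, 12.0]
ee_rot: [180.0, 0.0, -173.9]
force: [0.1, -0.1, 0.3]
gripper_width: 42.1
gripper_force: 0.0
```

Request:
move_arm([
  [[0, 0.4, 0], 0, 0.55],
  [[0, 0.3, 0], 0, 0.57],
  [[0, 0, 0], 0, 0.6],
  [[0, 0, 0], 0, 0.6],
  [[0, 0, 0], 0, 0.6],
])

```text
time_s: 19.05
ee_pos: [695.9, 145.3, 11.4]
ee_rot: [180.0, 0.0, -173.9]
force: [-0.4, 1.4, 0.5]
gripper_width: 36.2
gripper_force: 0.5
```

Request:
move_arm([
  [[0, 0, 0], 0, 0.5],
  [[0, 0, 0], 0, 0.34],
  [[0, 0, 0], 0, 0.34],
  [[0, 0, 4.5], 0, 0.34],
  [[0, 0, 4.5], 0, 0.34],
])

```text
time_s: 19.55
ee_pos: [694.6, 145.1, 100.6]
ee_rot: [-180.0, -0.3, -173.9]
force: [1.2, 0.6, 1.6]
gripper_width: 60.1
gripper_force: 0.0
```

Request:
move_arm([
  [[-1, -4, 2.5], 0, 0.34],
  [[-1, -4.7, 1], 0, 0.34],
  [[-1, -4.7, 1], 0, 0.34],
  [[-1, -4.5, 1], 0, 0.34],
  [[-1, -4.5, 1], 0, 0.34],
])

```text
time_s: 20.05
ee_pos: [645.1, -80.4, 167.0]
ee_rot: [-180.0, 0.0, -173.9]
force: [0.2, 0.2, 1.2]
gripper_width: 60.3
gripper_force: 0.0
```

```bash
python3 - <<'E'
from t import *
from v import montage
print(env.state()["ee_pos"],env.state()["ee_rot"])
ps=[env.grab_frame("top"),env.grab_frame("side")]
montage([(449,319),(455,218),(694,145)],"m4.png")
brief(ps,449,319);brief(ps,456,218);brief(ps,694,145,rad=75)
E
```

```text
[645.08637727 -80.37943876 167.02361414] [-1.79994435e+02  1.57068552e-02 -1.73915139e+02]
TUBE mid [449.2 319.9] yaw -10.0 z 19.4
0 ...........?????aaaaaa??LLLLLLLLLLLLLLLL|LLLLLLLLLLLLLLLLL?????..................
0 ?aaaaaaaaaaaaaaaaaaaaaaaa??LLLLLLLLLLLLL|LLLLLL..................................
-2.5 ...........LLLLL????aaaaa??LLLLLLLLLLLLL|LLLLLLLLLLLLLLLLLLLLLL..................
-2.5 ????aaaaaaaaaaaaaaaaaaaaaa??LLLLLLLLLLLL|LLLLLL..................................
TUBE mid [455.5 217.1] yaw 1.2 z 19.3
0 ............??????????LLLLLLLLLLLLLLLLLL|LLLLLLLLLLLLL???????????................
0 ???aaaaaaaaaaaaaaaaaaa??LLLLLLLLLLLLLLLL|LLLLLLLL................................
-2.5 ............LL????????????LLLLLLLLLLLLLL|LLLLLLLLLLLLLLLLLL??????................
-2.5 ?????aaaaaaaaaaaaaaaaaaa??LLLLLLLLLLLLLL|LLLLLLLL................................
TUBE mid [696.1 144.9] yaw 6.6 z 19.5
0 .............?????????LLLLLLLLLLLLLLLLLL|LLLLLLLLLLLLLL???????????...............
0 ?????aaaaaaaaaaaaaaaaaaa?LLLLLLLLLLLLLLL|LLLLLLLLL...............................
-2.5 .............?????????????LLLLLLLLLLLLLL|LLLLLLLLLLLLLLLLLL???????...............
-2.5 ????????aaaaaaaaaaaaaaaaa??LLLLLLLLLLLLL|LLLLLLLLL...............................
```

View pics/m4.png

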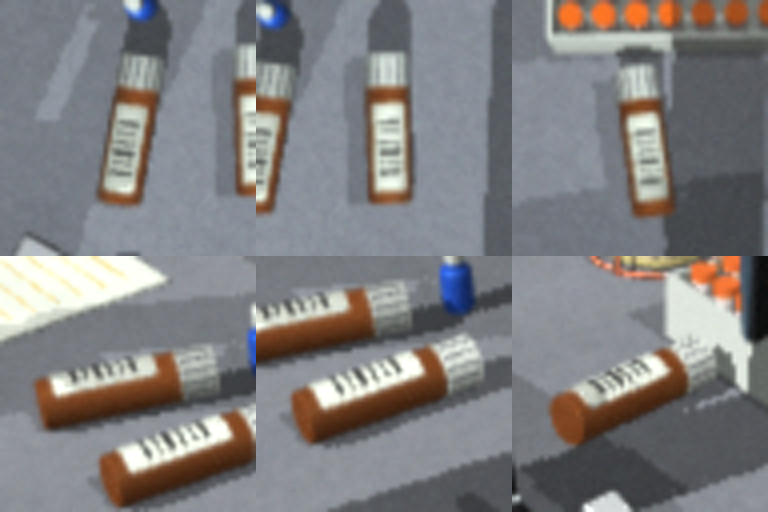

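Request:
move_arm([
  [[0, 0, 4], -8.3, 0.34],
  [[0, 0, 3], -8.3, 0.34],
  [[-2, -0.5, 0], -8.3, 0.34],
  [[-2, -0.8, 0], -8.3, 0.34],
  [[-2, -0.8, 0], -8.3, 0.34],
])

```text
time_s: 20.75
ee_pos: [585.5, -97.8, 235.9]
ee_rot: [180.0, -0.0, 144.4]
force: [-0.1, 0.1, 0.5]
gripper_width: 60.5
gripper_force: 0.0
```

Request:
move_arm([
  [[-2, -0.8, 0], -8.3, 0.34],
  [[-2, -0.8, 0], -8.3, 0.34],
  [[-2, -0.8, 0], -8.3, 0.34],
  [[-2, -0.7, 0], -8.3, 0.34],
  [[-2, -0.6, 0], -8.3, 0.34],
])

```text
time_s: 21.25
ee_pos: [485.3, -135.3, 235.9]
ee_rot: [-180.0, -0.0, 102.9]
force: [0.6, -0.3, -0.6]
gripper_width: 60.4
gripper_force: 0.0
```

Request:
move_arm([
  [[-0.4, 0, 0], -8.1, 0.34],
  [[0, 0, 0], 0, 0.34],
  [[0, 0, 0], 0, 0.34],
  [[0, 0, 0], 0, 0.34],
])

```text
time_s: 21.65
ee_pos: [482.5, -135.9, 236.2]
ee_rot: [180.0, -0.0, 95.2]
force: [-0.3, -0.1, 0.5]
gripper_width: 59.9
gripper_force: 0.0
```

Request:
move_arm([
  [[-0.1, -0.3, -4], 0, 0.5],
  [[0, 0, -4], 0, 0.5],
  [[0, 0, -0.9], 0, 0.6],
  [[0, 0, 0], 0, 0.75],
  [[0, 0, 0], 0, 0.9],
], squeeze=12)

```text
time_s: 22.15
ee_pos: [482.3, -139.8, 148.8]
ee_rot: [179.9, 0.1, 95.0]
force: [0.6, -0.3, -0.2]
gripper_width: 25.0
gripper_force: 0.0
```

Request:
move_arm([
  [[0, 0, 0], 0, 0.95],
  [[0, 0, 0], 0, 0.95],
  [[0, 0, 0], 0, 0.95],
])

```text
time_s: 22.45
ee_pos: [481.0, -139.7, 148.3]
ee_rot: [179.9, 0.0, 95.0]
force: [-2.0, 0.3, 0.5]
gripper_width: 17.8
gripper_force: 12.0
```

```bash
python3 - <<'E'
import numpy as np
c,s=np.cos(np.radians(5)),np.sin(np.radians(5))
a0,a1=21.,94.; 
n=14; prev=None
for k in range(n+1):
    a=np.radians(a0+(a1-a0)*k/n); yy,z=269*np.cos(a),269*np.sin(a)
    P=np.array([-s*yy,c*yy,z])/10
    if prev is not None: print(k,np.round(a0+(a1-a0)*k/n,1),np.round(P-prev,2))
    prev=P
E
```

```text
1 26.2 [ 0.09 -0.98  2.24]
2 31.4 [ 0.1  -1.18  2.14]
3 36.6 [ 0.12 -1.36  2.03]
4 41.9 [ 0.13 -1.54  1.9 ]
5 47.1 [ 0.15 -1.71  1.75]
6 52.3 [ 0.16 -1.86  1.58]
7 57.5 [ 0.17 -1.99  1.41]
8 62.7 [ 0.18 -2.11  1.22]
9 67.9 [ 0.19 -2.22  1.02]
10 73.1 [ 0.2  -2.3   0.82]
11 78.4 [ 0.21 -2.36  0.6 ]
12 83.6 [ 0.21 -2.41  0.38]
13 88.8 [ 0.21 -2.43  0.16]
14 94.0 [ 0.21 -2.44 -0.06]
```

Request:
move_arm([
  [[0.1, -1.0, 2.2], 0, 0.95],
  [[0.1, -1.2, 2.1], 0, 0.95],
  [[0.1, -1.35, 2.05], 0, 0.95],
  [[0.15, -1.55, 1.9], 0, 0.95],
  [[0.15, -1.7, 1.75], 0, 0.95],
])

```text
time_s: 22.95
ee_pos: [486.7, -207.6, 248.5]
ee_rot: [180.0, -0.0, 95.0]
force: [0.2, -0.4, -3.4]
gripper_width: 17.8
gripper_force: 12.0
```

Request:
move_arm([
  [[0.15, -1.85, 1.6], 0, 0.95],
  [[0.15, -2.0, 1.4], 0, 0.95],
  [[0.2, -2.1, 1.2], 0, 0.95],
  [[0.2, -2.2, 1.0], 0, 0.95],
  [[0.2, -2.3, 0.8], 0, 0.95],
])

```text
time_s: 23.45
ee_pos: [495.5, -312.3, 308.9]
ee_rot: [180.0, -0.0, 95.0]
force: [-2.4, 0.9, -0.1]
gripper_width: 17.6
gripper_force: 12.0
```

Request:
move_arm([
  [[0.2, -2.4, 0.6], 0, 0.95],
  [[0.2, -2.4, 0.4], 0, 0.95],
  [[0.2, -2.4, 0.2], 0, 0.95],
  [[0.2, -2.4, 0], 0, 0.95],
  [[0, 0, 0], 0, 0.95],
])

```text
time_s: 23.95
ee_pos: [503.9, -411.3, 320.0]
ee_rot: [179.9, 0.2, 94.8]
force: [-2.3, -1.7, 2.2]
gripper_width: 17.9
gripper_force: 12.0
```

Request:
move_arm([
  [[0, 0, 0], 0, 0.95],
  [[0, 0, 0], 0, 0.7],
  [[0, 0, 0], 0, 0.5],
  [[0, 0, 4], 0, 0.34],
  [[0, 0, 4], 0, 0.34],
])

```text
time_s: 24.45
ee_pos: [503.7, -406.5, 398.9]
ee_rot: [-179.9, -0.2, 95.1]
force: [1.2, -0.5, -0.1]
gripper_width: 47.2
gripper_force: 0.0
```

```bash
python3 - <<'E'
from t import *
print(env.state()["ee_pos"],env.state()["qpos"])
p=env.grab_frame("side"); save(p,"s5.png",s=1.42)
ps=[env.grab_frame("top"),p]
brief(ps,449,319,dys=(0,));brief(ps,456,218,dys=(0,));brief(ps,694,145,rad=75,dys=(0,))
E
```

```text
[ 503.69735131 -406.47474801  398.88576188] [-3.99493564e+01  2.32738390e+01  5.63108381e+01  5.56999918e-02
  1.00650589e+02 -4.50016408e+01]
TUBE mid [449.1 319.7] yaw -9.4 z 19.4
0 ...........?????aaaaa???LLLLLLLLLLLLLLLL|LLLLLLLLLLLLLLLLLL????..................
0 ??aaaaaaaaaaaaaaaaaaaaaa??LLLLLLLLLLLLLL|LLLLLL..................................
TUBE mid [455.4 217.1] yaw 1.3 z 19.2
0 ............???????????LLLLLLLLLLLLLLLLL|LLLLLLLLLLLL????????????................
0 ??aaaaaaaaaaaaaaaaaaaaa??LLLLLLLLLLLLLLL|LLLLLLLL................................
TUBE mid [696.3 144.8] yaw 6.6 z 19.5
0 .............?????????LLLLLLLLLLLLLLLLLL|LLLLLLLLLLLLLL???????????...............
0 ?????aaaaaaaaaaaaaaaaaaa?LLLLLLLLLLLLLLL|LLLLLLLLL...............................
```

View pics/s5.png

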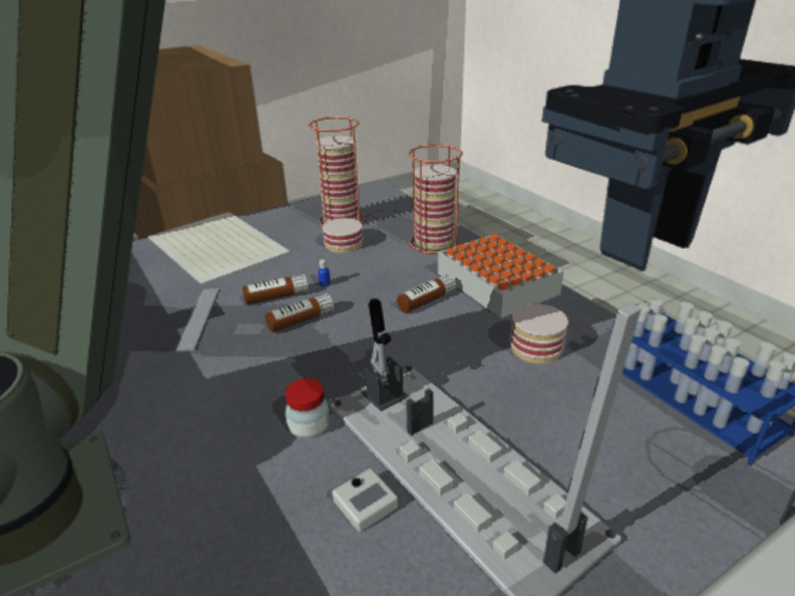

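Request:
move_arm([
  [[-0.7, 4.4, -1], 7.8, 0.34],
  [[-0.7, 4.4, -1], 7.8, 0.34],
  [[-0.7, 4.4, -1], 7.8, 0.34],
  [[-0.7, 4.4, -1], 7.8, 0.34],
  [[-0.7, 4.4, -1], 7.8, 0.34],
])

```text
time_s: 25.05
ee_pos: [467.9, -185.4, 348.4]
ee_rot: [179.9, -0.0, 134.3]
force: [1.4, 1.2, 0.3]
gripper_width: 60.1
gripper_force: 0.0
```

Request:
move_arm([
  [[-0.7, 4.4, -1], 7.8, 0.34],
  [[-0.7, 4.4, -1], 7.8, 0.34],
  [[-0.7, 4.4, -1], 7.8, 0.34],
  [[-0.7, 4.4, -1], 7.8, 0.34],
  [[-0.7, 4.4, -1], 7.8, 0.34],
])

```text
time_s: 25.55
ee_pos: [432.4, 34.2, 298.7]
ee_rot: [179.9, 0.0, 173.3]
force: [0.3, -0.3, -0.3]
gripper_width: 60.4
gripper_force: 0.0
```

Request:
move_arm([
  [[-0.8, 4.0, -2.5], 7.8, 0.34],
  [[-0.8, 4.0, -2.5], 0.4, 0.34],
  [[-0.8, 4.0, -2.5], 0, 0.34],
  [[-0.8, 4.0, -2.5], 0, 0.34],
  [[0, 2.3, -4], 0, 0.34],
])

```text
time_s: 26.05
ee_pos: [401.1, 218.4, 159.7]
ee_rot: [179.8, 0.2, -178.7]
force: [0.4, -0.3, -0.6]
gripper_width: 60.1
gripper_force: 0.0
```

Request:
move_arm([
  [[0, 0, -4], 0, 0.34],
  [[0, 0, -2], 0, 0.34],
  [[0, 0, 0], 0, 0.34],
  [[0, 0, 0], 0, 0.34],
  [[0, 0, 0], 0, 0.34],
])

```text
time_s: 26.55
ee_pos: [402.7, 215.5, 100.8]
ee_rot: [179.9, 0.2, -178.8]
force: [0.2, 0.3, -0.4]
gripper_width: 60.6
gripper_force: 0.0
```

```bash
python3 - <<'E'
from t import *
s=env.state(); print(s["ee_pos"],s["ee_rot"],s["time_s"])
ps=[env.grab_frame("side")]
brief(ps,449,319,dys=(0,));brief(ps,456,218,dys=(0,))
E
```

```text
[402.71275007 215.45543631 100.82335794] [ 1.79906058e+02  1.62572977e-01 -1.78826263e+02] 26.55
TUBE mid [449.1 320. ] yaw -9.8 z 20.4
0 ??aaaaaaaaaaaaaaaaaa????????????????????|??????..................................
TUBE mid [455.6 217.6] yaw 1.1 z 20.4
0 ??aaaaaaaaaaaaaaaaaaaa??LLLLLLLLLLLLLLLL|LLLLLLLL................................
```

Request:
move_arm([
  [[-0.1, 0.15, -4.5], 0, 0.34],
  [[0, 0, -3], 0, 0.34],
  [[0, 0, -1.5], 0, 0.34],
  [[0, 0, 0], 0, 0.34],
  [[0, 0, 0], 0, 0.5],
], squeeze=40)

```text
time_s: 27.1
ee_pos: [401.8, 216.8, 10.4]
ee_rot: [179.9, 0.1, -178.8]
force: [-0.1, -0.0, 0.4]
gripper_width: 54.6
gripper_force: 0.0
```

Request:
move_arm([
  [[0, 0, 0], 0, 0.57],
  [[0, 0, 0], 0, 0.62],
  [[0, 0, 0], 0, 0.7],
  [[0, 0, 0], 0, 0.8],
  [[0, 0, 0], 0, 0.8],
])

```text
time_s: 27.6
ee_pos: [401.6, 216.8, 10.4]
ee_rot: [179.9, 0.1, -178.8]
force: [-0.6, -0.6, 7.8]
gripper_width: 35.1
gripper_force: 40.0
```

Request:
move_arm([
  [[0, 0, 1], 0, 0.8],
  [[0, 0, 2], 0, 0.8],
  [[0, 0, 3], 0, 0.8],
  [[0, 0, 4], 0, 0.8],
  [[0, 0, 4], 0, 0.8],
])

```text
time_s: 28.1
ee_pos: [399.9, 216.0, 150.9]
ee_rot: [-180.0, -0.1, -178.8]
force: [1.0, 0.4, -0.9]
gripper_width: 35.2
gripper_force: 40.0
```

```bash
python3 - <<'E'
from t import *
s=env.state(); print(s["ee_pos"],s["ee_rot"],s["time_s"],s["gripper_width"])
p=env.grab_frame("side"); save(p,"s6.png",crop=(110,120,350,320),s=3)
E
```

```text
[399.94700325 216.02509994 150.93991631] [-1.79974699e+02 -7.65370164e-02 -1.78817882e+02] 28.1 35.15419217917978
```

View pics/s6.png

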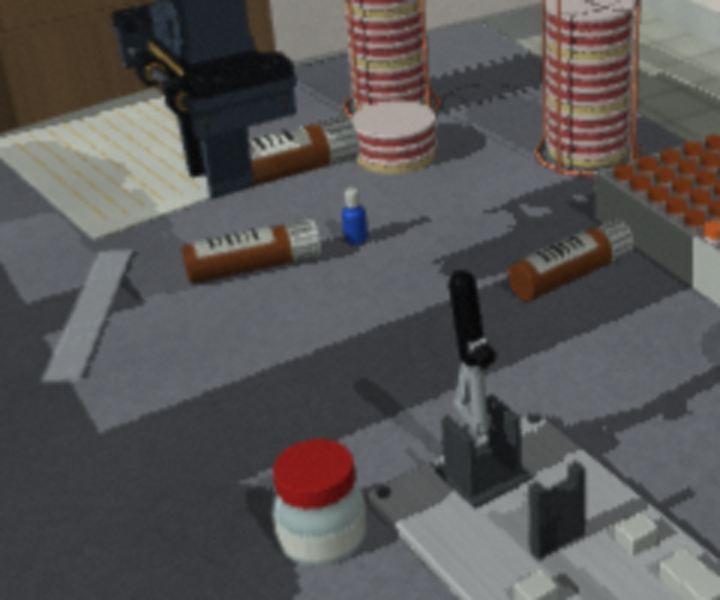

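Request:
move_arm([
  [[0, 0, 4.5], 0.8, 0.8],
  [[0, -1, 4.5], 1, 0.8],
  [[0.4, -4.5, 0], 1, 0.8],
  [[0.4, -4.5, 0], 1, 0.8],
  [[0.4, -4.5, 0], 0, 0.8],
])

```text
time_s: 28.65
ee_pos: [412.2, 70.1, 239.9]
ee_rot: [180.0, 0.0, -174.9]
force: [0.8, 0.4, -2.1]
gripper_width: 35.1
gripper_force: 40.0
```

Request:
move_arm([
  [[0.4, -4.5, 0], 0, 0.8],
  [[0.4, -4.5, 0], 0, 0.8],
  [[0.4, -4.5, 0], 0, 0.8],
  [[0.4, -4.5, 0], 0, 0.8],
  [[0.4, -4.5, 0], 0, 0.8],
])

```text
time_s: 29.15
ee_pos: [432.1, -155.3, 239.6]
ee_rot: [180.0, -0.0, -175.0]
force: [1.0, -0.2, -1.9]
gripper_width: 35.0
gripper_force: 40.0
```

Request:
move_arm([
  [[0.4, -4.5, 0], 0, 0.8],
  [[0.4, -4.5, 0], 0, 0.8],
  [[0.3, -4.0, 0], 0, 0.8],
  [[0, -2.0, 0], 0, 0.8],
  [[0, 0, 0], 0, 0.8],
])

```text
time_s: 29.65
ee_pos: [443.3, -306.0, 238.8]
ee_rot: [-180.0, -0.1, -175.2]
force: [-0.3, 1.0, -0.8]
gripper_width: 35.3
gripper_force: 40.0
```

Request:
move_arm([
  [[0, 0, 0], 0, 0.8],
  [[0, 0, 0], 0, 0.8],
  [[0, 0, 0], 0, 0.8],
])

```text
time_s: 29.95
ee_pos: [443.8, -302.4, 239.6]
ee_rot: [180.0, 0.0, -174.9]
force: [0.3, 0.2, -1.3]
gripper_width: 35.0
gripper_force: 40.0
```

Request:
move_arm([
  [[0, -1.3, 0], 0, 0.8],
  [[0, -1.2, 0], 0, 0.8],
  [[0, 0, -4], 0, 0.8],
  [[0, 0, -4], 0, 0.8],
  [[0, 0, -4], 0, 0.8],
])

```text
time_s: 30.45
ee_pos: [444.0, -329.8, 118.4]
ee_rot: [-179.9, 0.1, -175.0]
force: [-0.6, -0.1, -1.9]
gripper_width: 35.3
gripper_force: 40.0
```

Request:
move_arm([
  [[0, 0, -3], 0, 0.8],
  [[0, 0, -2.5], 0, 0.8],
  [[0, 0, 0], 0, 0.8],
  [[0, 0, 0], 0, 0.8],
])

```text
time_s: 30.85
ee_pos: [444.2, -329.5, 64.7]
ee_rot: [-180.0, 0.0, -175.0]
force: [0.3, -0.0, -0.3]
gripper_width: 35.2
gripper_force: 40.0
```

```bash
python3 - <<'E'
from t import *
s=env.state(); print(s["ee_pos"],s["ee_rot"],s["time_s"],s["gripper_width"],s["force"])
p=env.grab_frame("side"); save(p,"s7.png",crop=(260,180,500,380),s=3)
E
```

```text
[ 444.1924756  -329.45035874   64.67156877] [-1.79987441e+02  9.19733465e-03 -1.75034407e+02] 30.85 35.22252872853567 [ 0.32110767 -0.01117982 -0.34575754]
```

View pics/s7.png

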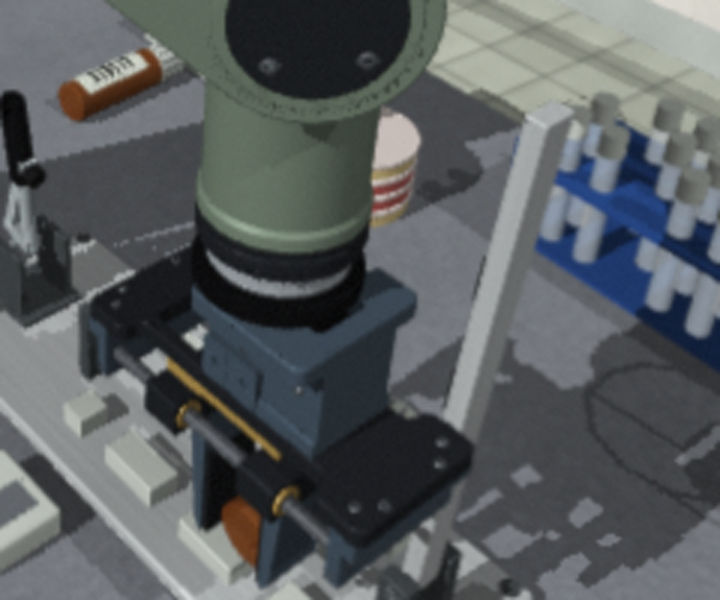

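Request:
move_arm([
  [[0, 0.2, -1.2], 0, 0.8],
  [[0, 0, -1], 0, 0.8],
  [[0, 0, -0.6], 0, 0.8],
  [[0, 0, -0.4], 0, 0.8],
  [[0, 0, 0], 0, 0.8],
])

```text
time_s: 31.4
ee_pos: [444.0, -327.0, 32.3]
ee_rot: [-180.0, 0.0, -175.0]
force: [-0.3, -0.0, -0.6]
gripper_width: 35.4
gripper_force: 40.0
```

Request:
move_arm([
  [[0, 0, 0], 0, 0.8],
])

```text
time_s: 31.5
ee_pos: [444.1, -326.8, 32.6]
ee_rot: [-180.0, 0.0, -175.0]
force: [-0.9, -1.5, -1.0]
gripper_width: 35.3
gripper_force: 40.0
```

Request:
move_arm([
  [[0, 0, -0.1], 0, 0.8],
  [[0, 0, 0], 0, 0.55],
  [[0, 0, 0], 0, 0.45],
  [[0, 0, 0], 0, 0.45],
  [[0, 0, 3], 0, 0.45],
])

```text
time_s: 32.0
ee_pos: [441.4, -324.6, 58.5]
ee_rot: [179.6, -0.4, -175.0]
force: [-1.0, -0.5, -0.5]
gripper_width: 50.2
gripper_force: 0.0
```

Request:
move_arm([
  [[0, 0, 4], 0, 0.45],
  [[0, 0, 4.5], 0, 0.45],
  [[0, 0, 4.5], 0, 0.45],
  [[0, 2, 4], 0, 0.45],
  [[-0.2, 4.5, 1], 0, 0.34],
])

```text
time_s: 32.5
ee_pos: [444.3, -264.1, 246.2]
ee_rot: [-179.6, 0.5, -175.2]
force: [-0.1, -0.1, -0.6]
gripper_width: 55.6
gripper_force: 0.0
```

Request:
move_arm([
  [[-0.2, 4.7, 0], -5, 0.34],
  [[-0.2, 4.7, 0], -5, 0.34],
  [[-0.2, 4.7, 0], -4.8, 0.34],
  [[-0.1, 4.7, 0], 0, 0.34],
  [[-0.1, 4.7, 0], 0, 0.34],
])

```text
time_s: 33.0
ee_pos: [433.2, -24.8, 241.6]
ee_rot: [180.0, 0.0, 170.2]
force: [2.2, 0.4, 0.7]
gripper_width: 60.0
gripper_force: 0.0
```

```bash
python3 - <<'E'
from t import *
s=env.state(); print(s["ee_pos"],s["ee_rot"],s["time_s"],s["gripper_width"],s["force"])
ps=[env.grab_frame("top"),env.grab_frame("side")]
brief(ps,497,-323,zc=39,dys=(0,)); brief(ps[1:],449,319,dys=(0,));brief(ps,694,145,dys=(0,),rad=75)
E
```

```text
[433.22461589 -24.7511387  241.55687287] [1.79979251e+02 3.14427632e-02 1.70155494e+02] 33.0 59.98741094157282 [2.21936406 0.35926839 0.72188484]
TUBE mid [ 497.  -322.7] yaw 4.9 z 40.5
0 ....................LLLLLLLLLLLLLLLLLLLL|LLLLLLLLLLLL??aaaaaaaaaa????????........
0 .......??aaaaaaaaaaaaa?LLLLLLLLLLLLLLLLL|LLLLLLLLLLLLLLLLL.......................
TUBE mid [449.  320.2] yaw -10.1 z 20.3
0 ?aaaaaaaaaaaaaaaaaaaaaaaa??LLLLLLLLLLLLL|LLLLLL..................................
TUBE mid [696.3 144.8] yaw 6.8 z 19.4
0 .............??????????LLLLLLLLLLLLLLLLL|LLLLLLLLLLLLLL???????????...............
0 ?????aaaaaaaaaaaaaaaaaaa??LLLLLLLLLLLLLL|LLLLLLLLL...............................
```

Request:
move_arm([
  [[0.2, 4.4, 0], 0, 0.34],
  [[0.2, 4.4, 0], 0, 0.34],
  [[0.2, 4.4, 0], 0, 0.34],
  [[0.2, 4.4, -1], 0, 0.34],
  [[0.2, 4.4, -2], 0, 0.34],
])

```text
time_s: 33.6
ee_pos: [445.1, 195.0, 212.5]
ee_rot: [179.9, 0.2, 170.2]
force: [0.8, -0.3, 0.5]
gripper_width: 60.0
gripper_force: 0.0
```

Request:
move_arm([
  [[0.2, 4.4, -2], 0, 0.34],
  [[0.2, 4.0, -2], 0, 0.34],
  [[0.2, 3, -3.5], 0, 0.34],
  [[0, 0, -4], 0, 0.34],
  [[0, 0, 0], 0, 0.34],
])

```text
time_s: 34.1
ee_pos: [446.5, 305.3, 91.4]
ee_rot: [-179.5, -0.5, 170.2]
force: [-0.7, 0.4, -0.9]
gripper_width: 59.8
gripper_force: 0.0
```

Request:
move_arm([
  [[0, 0, 0], 0, 0.34],
  [[0, 0, 0], 0, 0.34],
])

```text
time_s: 34.3
ee_pos: [451.4, 307.4, 98.5]
ee_rot: [179.9, 0.2, 170.1]
force: [-0.5, 0.1, 0.3]
gripper_width: 60.2
gripper_force: 0.0
```

Request:
move_arm([
  [[-0.2, 1.25, -2], 0, 0.34],
  [[0, 0, -4], 0, 0.34],
  [[0, 0, -2.8], 0, 0.34],
  [[0, 0, 0], 0, 0.34],
  [[0, 0, 0], 0, 0.5],
])

```text
time_s: 34.8
ee_pos: [449.2, 320.3, 10.3]
ee_rot: [179.9, 0.1, 170.1]
force: [-0.0, 0.3, 0.6]
gripper_width: 54.8
gripper_force: 0.0
```

Request:
move_arm([
  [[0, 0, 0], 0, 0.57],
  [[0, 0, 0], 0, 0.62],
  [[0, 0, 0], 0, 0.7],
  [[0, 0, 0], 0, 0.8],
  [[0, 0, 0], 0, 0.8],
])

```text
time_s: 35.3
ee_pos: [448.9, 320.5, 10.2]
ee_rot: [179.9, 0.1, 170.2]
force: [-0.3, -0.3, 6.6]
gripper_width: 35.2
gripper_force: 40.0
```

Request:
move_arm([
  [[0, 0, 1], 0, 0.8],
  [[0, 0, 3], 0, 0.8],
  [[0, 0, 4.5], 0, 0.8],
  [[0, 0, 4.5], 0, 0.8],
  [[0, 0, 4.5], 0, 0.8],
])

```text
time_s: 35.8
ee_pos: [447.2, 319.6, 185.6]
ee_rot: [-180.0, -0.0, 170.2]
force: [1.5, 0.3, -2.2]
gripper_width: 35.7
gripper_force: 40.0
```

Request:
move_arm([
  [[0, 0, 4.5], 5, 0.8],
  [[0, -1, 1.5], 5, 0.8],
  [[0.2, -4.6, 0], 4.8, 0.8],
  [[0.2, -4.6, 0], 0, 0.8],
  [[0.3, -4.6, 0], 0, 0.8],
])

```text
time_s: 36.3
ee_pos: [454.0, 170.5, 243.9]
ee_rot: [180.0, 0.0, -174.9]
force: [0.9, -1.1, -2.0]
gripper_width: 35.1
gripper_force: 40.0
```

Request:
move_arm([
  [[0.4, -4.5, 0], 0, 0.8],
  [[0.4, -4.5, 0], 0, 0.8],
  [[0.4, -4.5, 0], 0, 0.8],
  [[0.4, -4.5, 0], 0, 0.8],
  [[0.4, -4.5, 0], 0, 0.8],
])

```text
time_s: 36.8
ee_pos: [474.2, -54.7, 244.0]
ee_rot: [180.0, 0.0, -175.0]
force: [0.8, -0.2, -1.5]
gripper_width: 35.4
gripper_force: 40.0
```

Request:
move_arm([
  [[0.4, -4.5, 0], 0, 0.8],
  [[0.4, -4.5, 0], 0, 0.8],
  [[0.4, -4.5, 0], 0, 0.8],
  [[0.4, -4.5, 0], 0, 0.8],
  [[0, 0, 0], 0, 0.8],
])

```text
time_s: 37.3
ee_pos: [490.6, -237.9, 243.3]
ee_rot: [-179.9, -0.0, -175.3]
force: [-0.3, -0.2, -1.6]
gripper_width: 35.1
gripper_force: 40.0
```

Request:
move_arm([
  [[0, 0, 0], 0, 0.8],
  [[0, 0, 0], 0, 0.8],
  [[0, 0, 0], 0, 0.8],
])

```text
time_s: 37.6
ee_pos: [490.7, -231.7, 243.6]
ee_rot: [180.0, -0.0, -174.9]
force: [-0.4, -0.6, -1.9]
gripper_width: 35.3
gripper_force: 40.0
```

Request:
move_arm([
  [[0, -1.3, -2], 0, 0.8],
  [[0, -1.2, -4], 0, 0.8],
  [[0, 0, -4], 0, 0.8],
  [[0, 0, -4], 0, 0.8],
  [[0, 0, -3], 0, 0.8],
])

```text
time_s: 38.1
ee_pos: [490.0, -256.3, 71.5]
ee_rot: [179.9, -0.1, -174.9]
force: [0.5, -0.2, -1.5]
gripper_width: 34.9
gripper_force: 40.0
```

Request:
move_arm([
  [[0, 0, -1], 0, 0.8],
  [[0, 0, 0], 0, 0.8],
  [[0, 0, 0], 0, 0.8],
  [[0, 0, 0], 0, 0.8],
])

```text
time_s: 38.5
ee_pos: [492.2, -258.6, 65.4]
ee_rot: [-179.9, 0.2, -175.0]
force: [-0.5, 0.5, -1.1]
gripper_width: 35.4
gripper_force: 40.0
```

Request:
move_arm([
  [[0, 0.15, -1.3], 0, 0.8],
  [[0, 0, -1], 0, 0.8],
  [[0, 0, -0.7], 0, 0.8],
  [[0, 0, -0.4], 0, 0.8],
  [[0, 0, 0], 0, 0.8],
])

```text
time_s: 39.0
ee_pos: [491.1, -257.3, 31.0]
ee_rot: [-179.9, 0.0, -175.0]
force: [-2.4, -0.5, 8.0]
gripper_width: 35.7
gripper_force: 40.0
```

Request:
move_arm([
  [[0, 0, 0], 0, 0.8],
])

```text
time_s: 39.1
ee_pos: [491.2, -257.3, 31.0]
ee_rot: [-179.9, 0.1, -175.0]
force: [-3.3, -0.5, 7.5]
gripper_width: 35.5
gripper_force: 40.0
```

Request:
move_arm([
  [[0, 0, 0], 0, 0.55],
  [[0, 0, 0], 0, 0.45],
  [[0, 0, 0], 0, 0.45],
  [[0, 0, 3], 0, 0.45],
  [[0, 0, 4.5], 0, 0.45],
])

```text
time_s: 39.6
ee_pos: [489.0, -255.5, 102.6]
ee_rot: [179.8, -0.3, -175.0]
force: [0.6, -0.4, -0.2]
gripper_width: 50.0
gripper_force: 0.0
```

Request:
move_arm([
  [[0, 0, 4.5], 0, 0.45],
  [[0, 0, 4.5], 0, 0.45],
  [[1, 1.5, 3.5], 0, 0.34],
  [[2, 4, 0.5], 1.7, 0.34],
  [[2, 4, 0], 0, 0.34],
])

```text
time_s: 40.1
ee_pos: [542.1, -161.3, 236.6]
ee_rot: [-179.9, 0.2, -173.4]
force: [0.6, -0.5, -1.5]
gripper_width: 59.9
gripper_force: 0.0
```

Request:
move_arm([
  [[2, 4, 0], 0, 0.34],
  [[2, 4, 0], 0, 0.34],
  [[2, 4, 0], 0, 0.34],
  [[2, 4, 0], 0, 0.34],
  [[2, 4, 0], 0, 0.34],
])

```text
time_s: 40.6
ee_pos: [641.4, 40.2, 234.2]
ee_rot: [180.0, -0.0, -173.3]
force: [0.2, -0.4, 0.3]
gripper_width: 60.3
gripper_force: 0.0
```

Request:
move_arm([
  [[2, 4, -2], 0, 0.34],
  [[2, 4, -2], 0, 0.34],
  [[1.5, 2.7, -3], 0, 0.34],
  [[0, 0, -4], 0, 0.34],
  [[0, 0, 0], 0, 0.34],
])

```text
time_s: 41.1
ee_pos: [691.9, 145.8, 117.2]
ee_rot: [-179.9, -0.8, -173.2]
force: [-0.2, -0.1, -1.0]
gripper_width: 60.3
gripper_force: 0.0
```

Request:
move_arm([
  [[0, 0, 0], 0, 0.34],
  [[0, 0, 0], 0, 0.34],
  [[0, 0, 0], 0, 0.34],
])

```text
time_s: 41.4
ee_pos: [697.1, 144.9, 127.4]
ee_rot: [180.0, 0.3, -173.4]
force: [0.1, 0.2, 0.7]
gripper_width: 60.1
gripper_force: 0.0
```

```bash
python3 - <<'E'
from t import *
s=env.state(); print(s["ee_pos"],s["ee_rot"],s["time_s"],s["gripper_width"],s["force"])
ps=[env.grab_frame("top"),env.grab_frame("side")]
brief(ps,497,-323,zc=39,dys=(0,)); brief(ps,491,-257,zc=39,dys=(0,));brief(ps[1:],694,145,dys=(0,),rad=75)
E
```

```text
[697.12617056 144.8887698  127.41091122] [ 179.97572152    0.27714925 -173.37648946] 41.4 60.08807684525368 [0.06272331 0.22584716 0.65395953]
TUBE mid [ 497.1 -322.7] yaw 5.0 z 40.5
0 ....................LLLLLLLLLLLLLLLLLLLL|LLLLLLLLLLLL??aaaaaaaaaa????????........
0 .......???aaaaaaaaaaaa?LLLLLLLLLLLLLLLLL|LLLLLLLLLLLLLLLLL.......................
TUBE mid [ 490.7 -257. ] yaw 4.6 z 40.9
0 ...................LLLLLLLLLLLLLLLLLLLLL|LLLLLLLLLLLLLLLL???aaa?????????.........
0 .....????aaaaaaaaaaaaaaaa?LLLLLLLLLLLLLL|LLLLLLLLLLLLLLL.........................
TUBE mid [696.2 145.2] yaw 6.2 z 20.6
0 ????aaaaaaaaaaaaaaaaaaaa??LLLLLLLLLLLLL?|?LLL????................................
```

Request:
move_arm([
  [[-0.1, 0, -4], 0, 0.34],
  [[0, 0, -4], 0, 0.34],
  [[0, 0, -3.7], 0, 0.34],
  [[0, 0, 0], 0, 0.34],
  [[0, 0, 0], 0, 0.5],
])

```text
time_s: 42.0
ee_pos: [695.4, 145.3, 8.5]
ee_rot: [180.0, 0.0, -173.3]
force: [-0.4, -0.9, 1.6]
gripper_width: 54.4
gripper_force: 0.0
```

Request:
move_arm([
  [[0, 0, 0], 0, 0.57],
  [[0, 0, 0], 0, 0.62],
  [[0, 0, 0], 0, 0.7],
  [[0, 0, 0], 0, 0.8],
  [[0, 0, 0], 0, 0.8],
])

```text
time_s: 42.5
ee_pos: [696.1, 145.6, 9.8]
ee_rot: [180.0, 0.2, -173.3]
force: [-0.0, 0.3, 6.2]
gripper_width: 35.4
gripper_force: 40.0
```

Request:
move_arm([
  [[-0.5, 0, 1], 0, 0.8],
  [[-0.5, 0, 3], 0, 0.8],
  [[0, 0, 4.5], 0, 0.8],
  [[0, 0, 4.5], 0, 0.8],
  [[0, 0, 4.5], 0, 0.8],
])

```text
time_s: 43.0
ee_pos: [683.9, 145.4, 184.4]
ee_rot: [180.0, -0.0, -173.3]
force: [1.3, 1.0, -1.2]
gripper_width: 35.0
gripper_force: 40.0
```

Request:
move_arm([
  [[0, 0, 4.5], -1.7, 0.8],
  [[-0.8, -1, 1.5], 0, 0.8],
  [[-2.4, -4, 0], 0, 0.8],
  [[-2.4, -4, 0], 0, 0.8],
  [[-2.4, -4, 0], 0, 0.8],
])

```text
time_s: 43.5
ee_pos: [602.2, 14.0, 241.2]
ee_rot: [-180.0, -0.2, -174.9]
force: [0.8, -0.9, -0.9]
gripper_width: 35.3
gripper_force: 40.0
```

Request:
move_arm([
  [[-2.4, -4, 0], 0, 0.8],
  [[-2.4, -4, 0], 0, 0.8],
  [[-2.4, -4, 0], 0, 0.8],
  [[-2.4, -4, 0], 0, 0.8],
  [[0, 0, 0], 0, 0.8],
])

```text
time_s: 44.0
ee_pos: [504.3, -148.4, 241.6]
ee_rot: [-179.9, -0.2, -175.3]
force: [0.7, 0.4, -0.8]
gripper_width: 35.0
gripper_force: 40.0
```

Request:
move_arm([
  [[0, 0, 0], 0, 0.8],
  [[0, 0, 0], 0, 0.8],
])

```text
time_s: 44.2
ee_pos: [508.6, -143.8, 241.9]
ee_rot: [179.9, -0.0, -175.0]
force: [-0.8, 0.7, -1.3]
gripper_width: 35.3
gripper_force: 40.0
```

Request:
move_arm([
  [[-1.2, -2.4, 0], 0, 0.8],
  [[-1.2, -2.4, 0], 0, 0.8],
  [[0, 0, -4], 0, 0.8],
  [[0, 0, -4], 0, 0.8],
  [[0, 0, -4], 0, 0.8],
])

```text
time_s: 44.7
ee_pos: [485.5, -191.4, 121.1]
ee_rot: [-180.0, 0.1, -174.9]
force: [0.1, -0.3, -1.0]
gripper_width: 35.3
gripper_force: 40.0
```

Request:
move_arm([
  [[0, 0, -3.5], 0, 0.8],
  [[0, 0, -2], 0, 0.8],
  [[0, 0, 0], 0, 0.8],
  [[0, 0, 0], 0, 0.8],
  [[0, 0, 0], 0, 0.8],
])

```text
time_s: 45.2
ee_pos: [486.3, -192.5, 68.8]
ee_rot: [-179.9, 0.2, -175.0]
force: [-0.3, -0.7, -1.1]
gripper_width: 35.2
gripper_force: 40.0
```

Request:
move_arm([
  [[-0.1, 0.1, -1.7], 0, 0.8],
  [[0, 0, -1], 0, 0.8],
  [[0, 0, -0.7], 0, 0.8],
  [[0, 0, -0.4], 0, 0.8],
  [[0, 0, 0], 0, 0.8],
])

```text
time_s: 45.7
ee_pos: [484.1, -191.8, 30.7]
ee_rot: [-180.0, 0.0, -175.1]
force: [-1.7, 0.8, 6.7]
gripper_width: 35.7
gripper_force: 40.0
```

Request:
move_arm([
  [[0, 0, 0], 0, 0.8],
])

```text
time_s: 45.8
ee_pos: [484.1, -191.8, 30.7]
ee_rot: [-180.0, 0.0, -175.1]
force: [-2.3, 1.4, 6.8]
gripper_width: 35.5
gripper_force: 40.0
```

Request:
move_arm([
  [[0, 0, 0], 0, 0.55],
  [[0, 0, 0], 0, 0.45],
  [[0, 0, 0], 0, 0.45],
  [[0, 0, 3], 0, 0.45],
  [[0, 0, 4.5], 0, 0.45],
])

```text
time_s: 46.3
ee_pos: [481.9, -190.8, 102.9]
ee_rot: [179.8, -0.3, -175.0]
force: [1.0, -0.1, 0.8]
gripper_width: 50.2
gripper_force: 0.0
```

Request:
move_arm([
  [[0, 0, 4.5], 0, 0.45],
  [[0, 0, 4.5], 0, 0.45],
  [[0, 0, 4.5], 0, 0.45],
  [[1, 3, 4], -8.2, 0.34],
  [[1, 4, 2], -8.2, 0.34],
])

```text
time_s: 46.8
ee_pos: [504.9, -123.4, 302.4]
ee_rot: [-180.0, 0.4, 168.2]
force: [0.9, 0.3, -0.9]
gripper_width: 59.9
gripper_force: 0.0
```

Request:
move_arm([
  [[1, 4.5, 1], -8.2, 0.34],
  [[1, 4.5, 1], -8.2, 0.34],
  [[1, 4.5, 1], -8.2, 0.34],
  [[0, 0, 0], 0, 0.34],
  [[0, 0, 0], 0, 0.34],
])

```text
time_s: 47.3
ee_pos: [532.4, 6.6, 326.8]
ee_rot: [-180.0, 0.0, 145.4]
force: [-0.1, 0.1, 0.9]
gripper_width: 60.0
gripper_force: 0.0
```

```bash
python3 - <<'E'
from t import *
s=env.state(); print(s["ee_pos"],s["ee_rot"],s["time_s"],s["gripper_width"],s["force"])
ps=[env.grab_frame("top"),env.grab_frame("side")]
for q in((497,-323),(491,-257),(485,-191)): brief(ps,*q,zc=39,dys=(0,),rad=68)
C=cloud(ps[1]); m=(C[...,2]>100)&(C[...,1]<-340)&(abs(C[...,0]-503)<40)&(C[...,1]>-460); q=C[m]
for z in range(120,360,40): 
    a=q[abs(q[:,2]-z)<12]; print(z,len(a),a.mean(0).round(1) if len(a) else "")
E
```

```text
[532.4268902    6.57094599 326.77679156] [-1.79962122e+02  6.55245736e-03  1.45433869e+02] 47.3 60.00258612196551 [-0.09167415  0.14510769  0.92503645]
TUBE mid [ 497.1 -322.6] yaw 5.0 z 40.6
0 ....................LLLLLLLLLLLLLLLLLLLL|LLLLLLLLLLLL??aaaaaaaaaa????????........
0 .......??aaaaaaaaaaaaa?LLLLLLLLLLLLLLLLL|LLLLLLLLLLLLLLLLL.......................
TUBE mid [ 490.6 -257. ] yaw 4.7 z 40.9
0 ...................LLLLLLLLLLLLLLLLLLLLL|LLLLLLLLLLLLLLL????aaaa????????.........
0 .....????aaaaaaaaaaaaaaaa?LLLLLLLLLLLLLL|LLLLLLLLLLLLLLL.........................
TUBE mid [ 475.7 -192.3] yaw 4.7 z 40.9
0 ..................LLLLLLLLLLLLLLLLLLLLLL|LLLLLLLLLLLLLL???aaaaaa???????..........
0 ...??????aaaaaaaaaaaaaaa?LLLLLLLLLLLLLLL|LLLLLLLLLLLLL...........................
120 139 [ 497.7 -394.2  120.5]
160 153 [ 497.7 -397.   160.4]
200 185 [ 498.1 -398.3  199.9]
240 197 [ 498.5 -401.   239.8]
280 226 [ 498.6 -403.1  279.8]
320 252 [ 498.9 -405.6  320.1]
```

```bash
python3 - <<'E'
from t import *
ps=[env.grab_frame("top"),env.grab_frame("side")]
w=np.array([np.cos(.0873),np.sin(.0873)]);l=np.array([-w[1],w[0]])
for p in ps:
    C=cloud(p)
    for q in((497,-323),(491,-257),(485,-191)):
        d=C[...,:2]-np.array(q); m=(abs(d@l)<10)&(abs(d@w)<90)&(C[...,2]>44)&(C[...,2]<64); s=(d@w)[m]; print(q,np.percentile(s,[1,99]).round(1))
    print([(np.round(e["point"]),round(e["score"],2),atz(p,[e["point"]],39)[0].round()) for e in env.landmark_of(p,"tube1")[:3]])
E
```

```text
(497, -323) [-58.6  58.7]
(491, -257) [-57.9  59. ]
(485, -191) [-69.9  46.9]
[(array([344., 237.]), 0.86, array([ 463., -191.,   39.])), (array([384., 228.]), 0.85, array([ 491., -320.,   39.]))]
(497, -323) [-59.7  59.3]
(491, -257) [-59.9  59.1]
(485, -191) [-71.6  46.5]
[(array([365., 350.]), 0.93, array([ 501., -318.,   39.])), (array([334., 326.]), 0.9, array([ 490., -249.,   39.])), (array([308., 309.]), 0.66, array([ 474., -191.,   39.]))]
```

Request:
move_arm([
  [[-1.1, -4, -2], 8, 0.45],
  [[-1.1, -4, -2], 8, 0.45],
  [[-1.1, -4, -2], 8, 0.45],
  [[-1.1, -4, -1], 8, 0.45],
  [[-1, -3.8, 0], 7.6, 0.45],
])

```text
time_s: 48.1
ee_pos: [476.4, -193.7, 255.3]
ee_rot: [179.9, -0.2, -174.9]
force: [0.9, -0.4, 0.2]
gripper_width: 50.3
gripper_force: 0.0
```

Request:
move_arm([
  [[0, 0, -4], 0, 0.45],
  [[0, 0, -4], 0, 0.45],
  [[0, 0, -3], 0, 0.45],
  [[0, 0, 0], 0, 0.45],
  [[0, 0, 0], 0, 0.45],
])

```text
time_s: 48.6
ee_pos: [478.6, -192.5, 147.6]
ee_rot: [-180.0, 0.0, -175.2]
force: [0.3, 0.0, 0.5]
gripper_width: 49.6
gripper_force: 0.0
```

Request:
move_arm([
  [[0, 0.05, -4], 0, 0.45],
  [[0, 0, -4], 0, 0.45],
  [[0, 0, -2.5], 0, 0.45],
  [[0, 0, -1], 0, 0.45],
  [[0, 0, 0], 0, 0.45],
])

```text
time_s: 49.1
ee_pos: [479.2, -191.8, 32.6]
ee_rot: [-180.0, 0.0, -175.2]
force: [0.1, -0.1, -0.7]
gripper_width: 50.2
gripper_force: 0.0
```

Request:
move_arm([
  [[0, 0, 0], 0, 0.55],
  [[0, 0, 0], 0, 0.62],
  [[0, 0, 0], 0, 0.7],
  [[0, 0, 0], 0, 0.8],
  [[0, 0, 0], 0, 0.8],
])

```text
time_s: 49.6
ee_pos: [479.9, -192.0, 33.6]
ee_rot: [-179.9, 0.2, -175.2]
force: [-0.6, 1.0, 7.4]
gripper_width: 35.4
gripper_force: 40.0
```

Request:
move_arm([
  [[0, 0, 0.5], 0, 0.8],
  [[0.4, 0.03, 0.3], 0, 0.8],
  [[0.4, 0.04, 0], 0, 0.8],
  [[0.35, 0.03, 0], 0, 0.8],
  [[0, 0, 0], 0, 0.8],
])

```text
time_s: 50.1
ee_pos: [490.5, -190.3, 39.8]
ee_rot: [180.0, -0.0, -175.2]
force: [-0.7, -0.6, -1.9]
gripper_width: 35.2
gripper_force: 40.0
```

Request:
move_arm([
  [[0, 0, -0.3], 0, 0.8],
  [[0, 0, -0.3], 0, 0.8],
  [[0, 0, -0.2], 0, 0.8],
  [[0, 0, 0], 0, 0.8],
  [[0, 0, 0], 0, 0.8],
])

```text
time_s: 50.6
ee_pos: [490.1, -191.0, 33.5]
ee_rot: [-179.9, 0.0, -175.2]
force: [-2.4, -0.9, 11.1]
gripper_width: 35.1
gripper_force: 40.0
```

Request:
move_arm([
  [[0, 0, 0], 0, 0.55],
  [[0, 0, 0], 0, 0.45],
  [[0, 0, 0], 0, 0.45],
  [[0, 0, 3], 0, 0.45],
  [[0, 0, 4.5], 0, 0.45],
])

```text
time_s: 51.1
ee_pos: [487.8, -189.5, 105.1]
ee_rot: [179.8, -0.4, -175.2]
force: [1.3, 0.1, -0.6]
gripper_width: 50.0
gripper_force: 0.0
```

Request:
move_arm([
  [[0, 0, 4.5], 0, 0.45],
  [[0, 0, 4.5], 0, 0.45],
  [[0, 0, 4.5], 0, 0.45],
  [[1, 3, 4], -8.2, 0.34],
  [[1, 4, 2.5], -8.2, 0.34],
])

```text
time_s: 51.6
ee_pos: [510.6, -121.9, 309.1]
ee_rot: [-180.0, 0.3, 167.9]
force: [1.0, -0.1, 0.2]
gripper_width: 59.9
gripper_force: 0.0
```

Request:
move_arm([
  [[0.5, 3.5, 3], -8.2, 0.34],
  [[0, 3.5, 3], -8.2, 0.34],
  [[0, 0, 4], -8.2, 0.34],
  [[0, 0, 2], -8.2, 0.34],
  [[0, 0, 0], -8.2, 0.34],
])

```text
time_s: 52.1
ee_pos: [515.7, -50.9, 429.2]
ee_rot: [179.7, 0.3, 127.2]
force: [0.4, 0.8, -0.7]
gripper_width: 60.1
gripper_force: 0.0
```

```bash
python3 - <<'E'
from t import *
s=env.state(); print(s["ee_pos"],s["ee_rot"],s["time_s"])
ps=[env.grab_frame("top"),env.grab_frame("side")]
w=np.array([np.cos(.0873),np.sin(.0873)]);l=np.array([-w[1],w[0]])
brief(ps,485,-191,zc=39,dys=(0,),rad=68)
C=cloud(ps[1])
for q in((497,-323),(491,-257),(485,-191)):
    d=C[...,:2]-np.array(q); m=(abs(d@l)<10)&(abs(d@w)<90)&(C[...,2]>44)&(C[...,2]<64); print(q,np.percentile((d@w)[m],[1,99]).round(1))
E
```

```text
[515.74173871 -50.86542701 429.22537374] [179.73683015   0.25093214 127.18702978] 52.1
TUBE mid [ 483.5 -191.2] yaw 4.6 z 41.4
0 ..................LLLLLLLLLLLLLLLLLLLLLL|LLLLLLLLLLLLLLLLLLLLLLLLLLLLLL..........
0 ...?????aaaaaaaaaaaaaaa??LLLLLLLLLLLLLLL|LLLLLLLLLLLLL...........................
(497, -323) [-59.6  58.9]
(491, -257) [-60.  59.]
(485, -191) [-61.3  57.6]
```

Request:
move_arm([
  [[-0.1, -4.4, -0.5], -8.0, 0.5],
  [[-0.1, -4.4, -0.5], -8.0, 0.5],
  [[-0.1, -4.4, -0.5], -8.0, 0.5],
  [[-0.1, -4.4, -0.5], -8.0, 0.5],
  [[-0.1, -4.4, -0.5], 0, 0.5],
], squeeze=12)

```text
time_s: 52.7
ee_pos: [509.1, -272.9, 399.7]
ee_rot: [-179.9, -0.1, 95.5]
force: [-0.4, 0.8, 0.1]
gripper_width: 45.5
gripper_force: 0.0
```

Request:
move_arm([
  [[-0.2, -4.4, -0.5], 0, 0.5],
  [[-0.2, -4.4, 0], 0, 0.5],
  [[-0.2, -4.4, 0], 0, 0.5],
  [[0, 0, 0], 0, 0.5],
  [[0, 0, 0], 0, 0.5],
])

```text
time_s: 53.2
ee_pos: [503.3, -404.0, 394.1]
ee_rot: [-179.9, -0.2, 95.5]
force: [0.1, 0.3, -0.5]
gripper_width: 45.5
gripper_force: 0.0
```

Request:
move_arm([
  [[0, 0, 0], 0, 0.5],
  [[0, 0, 0], 0, 0.5],
])

```text
time_s: 53.4
ee_pos: [503.9, -402.0, 396.4]
ee_rot: [180.0, -0.0, 95.6]
force: [-0.6, -0.9, -0.1]
gripper_width: 45.4
gripper_force: 0.0
```

Request:
move_arm([
  [[0, -0.2, -4], 0, 0.5],
  [[0, 0, -3.6], 0, 0.5],
  [[0, 0, 0], 0, 0.6],
  [[0, 0, 0], 0, 0.8],
  [[0, 0, 0], 0, 0.95],
])

```text
time_s: 53.9
ee_pos: [504.8, -405.5, 323.2]
ee_rot: [179.8, 0.2, 95.5]
force: [-0.4, -0.0, 1.0]
gripper_width: 24.5
gripper_force: 0.0
```

Request:
move_arm([
  [[0, 0, 0], 0, 0.95],
  [[0, 0, 0], 0, 0.95],
  [[0, 0, 0], 0, 0.95],
])

```text
time_s: 54.2
ee_pos: [503.5, -406.0, 323.1]
ee_rot: [179.9, 0.2, 95.4]
force: [-2.5, -0.6, 5.9]
gripper_width: 18.0
gripper_force: 12.0
```

```bash
python3 - <<'E'
import numpy as np
c,s=np.cos(np.radians(5)),np.sin(np.radians(5))
a0,a1=93.3,6.; n=18; prev=None;acc=np.zeros(3)
for k in range(n+1):
    a=np.radians(a0+(a1-a0)*k/n); yy,z=269*np.cos(a),269*np.sin(a)
    P=np.array([-s*yy,c*yy,z])/10
    if prev is not None: d=np.round(P-P0-acc,1);d[0]=round((P-P0-acc)[0],2); acc+=d; print(d.tolist())
    else: P0=P
    prev=P
E
```

```text
[-0.2, 2.3, 0.0]
[-0.2, 2.2, -0.1]
[-0.19, 2.3, -0.4]
[-0.2, 2.2, -0.5]
[-0.18, 2.1, -0.7]
[-0.19, 2.1, -0.9]
[-0.17, 2.0, -1.1]
[-0.17, 1.9, -1.3]
[-0.15, 1.8, -1.4]
[-0.15, 1.7, -1.5]
[-0.13, 1.5, -1.7]
[-0.12, 1.4, -1.8]
[-0.11, 1.2, -1.9]
[-0.09, 1.0, -2.0]
[-0.08, 0.9, -2.1]
[-0.06, 0.7, -2.2]
[-0.05, 0.6, -2.2]
[-0.03, 0.3, -2.2]
```

Request:
move_arm([
  [[-0.2, 2.3, 0], 0, 0.95],
  [[-0.2, 2.2, -0.1], 0, 0.95],
  [[-0.2, 2.3, -0.4], 0, 0.95],
  [[-0.2, 2.2, -0.5], 0, 0.95],
  [[-0.2, 2.1, -0.7], 0, 0.95],
])

```text
time_s: 54.7
ee_pos: [494.0, -294.2, 304.7]
ee_rot: [179.9, 0.2, 95.4]
force: [-0.5, -1.5, 0.1]
gripper_width: 17.9
gripper_force: 12.0
```

Request:
move_arm([
  [[-0.2, 2.1, -0.9], 0, 0.95],
  [[-0.15, 2.0, -1.1], 0, 0.95],
  [[-0.15, 1.9, -1.3], 0, 0.95],
  [[-0.15, 1.8, -1.4], 0, 0.95],
  [[-0.15, 1.7, -1.5], 0, 0.95],
])

```text
time_s: 55.2
ee_pos: [485.9, -198.9, 242.1]
ee_rot: [179.9, 0.1, 95.5]
force: [-0.5, -1.7, -0.6]
gripper_width: 18.3
gripper_force: 12.0
```

Request:
move_arm([
  [[-0.15, 1.5, -1.7], 0, 0.95],
  [[-0.1, 1.4, -1.8], 0, 0.95],
  [[-0.1, 1.2, -1.9], 0, 0.95],
  [[-0.1, 1.0, -2.0], 0, 0.95],
  [[-0.1, 0.9, -2.1], 0, 0.95],
])

```text
time_s: 55.7
ee_pos: [480.8, -138.6, 146.6]
ee_rot: [179.9, -0.0, 95.4]
force: [-0.2, -1.5, 0.2]
gripper_width: 18.2
gripper_force: 12.0
```

Request:
move_arm([
  [[-0.05, 0.7, -2.2], 0, 0.95],
  [[-0.05, 0.6, -2.2], 0, 0.95],
  [[0, 0.3, -2.0], 0, 0.95],
  [[0, 0, 0], 0, 0.95],
  [[0, 0, 0], 0, 0.95],
])

```text
time_s: 56.2
ee_pos: [479.6, -123.3, 82.7]
ee_rot: [180.0, -0.0, 95.4]
force: [-0.9, -0.9, -0.9]
gripper_width: 17.9
gripper_force: 12.0
```

Request:
move_arm([
  [[0, 0, 0], 0, 0.7],
  [[0, 0, 0], 0, 0.6],
  [[0, 0, 3], 0, 0.6],
  [[0, 0.5, 2], 0, 0.8],
  [[0, 0, 0], 0, 1],
])

```text
time_s: 56.7
ee_pos: [481.6, -118.7, 135.4]
ee_rot: [179.6, 0.1, 95.5]
force: [0.0, 0.3, -0.5]
gripper_width: 23.2
gripper_force: 0.0
```

Request:
move_arm([
  [[0, 0, 0], 0, 1],
  [[0, 0, 0], 0, 1],
  [[0, 0, -2], 0, 1],
  [[0, 0, -1], 0, 1],
  [[0, 0, -1], 0, 1],
])

```text
time_s: 57.2
ee_pos: [478.5, -118.2, 90.7]
ee_rot: [-179.9, -0.0, 95.5]
force: [0.0, 0.8, 0.3]
gripper_width: 0.3
gripper_force: 0.1
```

Request:
move_arm([
  [[0, 0, -0.8], 0, 1],
  [[0, 0, -0.6], 0, 1],
  [[0, 0, -0.5], 0, 1],
  [[0, 0, 0], 0, 1],
])

```text
time_s: 57.6
ee_pos: [478.9, -118.2, 72.5]
ee_rot: [-180.0, -0.0, 95.5]
force: [-0.7, 1.1, -0.1]
gripper_width: 0.1
gripper_force: 0.0
```

Request:
move_arm([
  [[0, 0, -0.2], 0, 1],
  [[0, 0, -0.1], 0, 1],
  [[0, 0, 0], 0, 1],
])

```text
time_s: 57.9
ee_pos: [479.3, -118.3, 70.2]
ee_rot: [180.0, 0.0, 95.5]
force: [-0.5, -0.8, 0.5]
gripper_width: 0.6
gripper_force: 0.0
```

```bash
python3 - <<'E'
from t import *
p=env.grab_frame("side"); C=cloud(p); q=C[(C[...,2]>55)&(C[...,1]>-385)&(C[...,1]<-120)]
w=np.array([np.cos(.0873),np.sin(.0873)]);l=np.array([-w[1],w[0]]); d=q[:,:2]-[491.5,-257]
for y in range(-120,115,30):
    a=q[(abs(d@l-y)<8)&(abs(d@w)<9)]; print(y,len(a),np.percentile(a[:,2],[50,90]).round(1) if len(a) else "")
print(env.state()["force"])
save(p,"s9.png",crop=(180,160,420,360),s=3)
E
```

```text
-120 108 [70.6 71.6]
-90 99 [70.2 71.5]
-60 110 [71.3 72.9]
-30 100 [71.4 72.5]
0 99 [71.2 72.5]
30 77 [71.1 72.4]
60 93 [71.1 72.7]
90 105 [ 71.8 446.6]
[-0.03943839 -0.86296909  0.55273034]
```

View pics/s9.png

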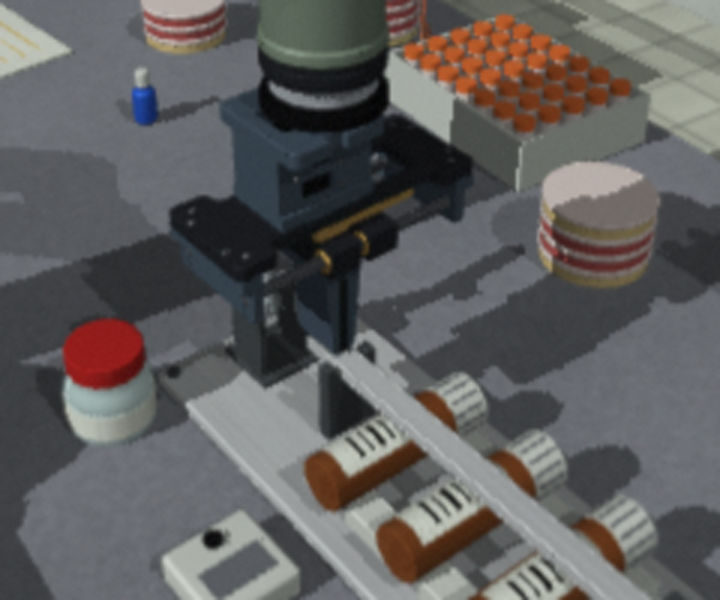

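Request:
move_arm([
  [[0, 0, 4], 0, 1],
  [[0, 0, 4.5], 0, 0.7],
  [[0, 0, 4.5], 0, 0.5],
  [[0, 0, 4.5], 0, 0.5],
  [[-0.3, 4, 0], 0, 0.5],
])

```text
time_s: 58.45
ee_pos: [480.4, -81.4, 251.7]
ee_rot: [179.2, 0.3, 95.2]
force: [1.1, 0.7, -0.0]
gripper_width: 29.4
gripper_force: 0.0
```

Request:
move_arm([
  [[-0.4, 4, 0], 0, 0.5],
  [[0, 0, 0], 0, 0.5],
  [[0, 0, 0], 0, 0.5],
  [[0, 0, 0], 0, 0.5],
])

```text
time_s: 58.85
ee_pos: [472.3, -39.0, 245.0]
ee_rot: [180.0, 0.0, 95.4]
force: [-0.6, -0.6, 0.2]
gripper_width: 45.7
gripper_force: 0.0
```

```bash
python3 - <<'E'
from t import *
print(env.state()["ee_pos"])
p=env.grab_frame("side"); C=cloud(p)
q=C[(C[...,2]>60)&(C[...,2]<182)&(C[...,1]>-90)&(C[...,1]<10)&(abs(C[...,0]-472)<30)]
for z in range(65,182,12):
    a=q[abs(q[:,2]-z)<6]; print(z,len(a),np.median(a,0).round(1) if len(a) else "")
c,s=np.cos(np.radians(5)),np.sin(np.radians(5)); acc=np.zeros(3); P0=None
for k in range(13):
    t=np.radians(10+82*k/12); P=np.array([-s*95*np.sin(t),c*95*np.sin(t),95*np.cos(t)])/10
    if P0 is None: P0=P
    else: d=np.round(P-P0-acc,1); acc+=d; print(d.tolist())
E
```

```text
[472.28102737 -38.96580985 245.00170279]
65 162 [469.4 -55.4  65.6]
77 46 [470.1 -48.7  76.8]
89 43 [470.1 -54.8  89. ]
101 36 [469.8 -53.7 100.4]
113 31 [469.2 -54.7 114.8]
125 71 [470.8 -60.9 126.5]
137 52 [470.4 -52.2 136.1]
149 51 [469.7 -50.  148.3]
161 52 [469.7 -48.2 161.1]
173 52 [471.  -44.4 172.2]
[-0.1, 1.1, -0.3]
[-0.1, 1.1, -0.4]
[-0.1, 1.0, -0.5]
[-0.1, 0.9, -0.6]
[-0.0, 0.9, -0.7]
[-0.1, 0.7, -0.9]
[-0.1, 0.7, -0.9]
[-0.0, 0.5, -1.0]
[-0.0, 0.4, -1.0]
[-0.1, 0.3, -1.1]
[0.0, 0.2, -1.2]
[0.0, 0.0, -1.1]
```

Request:
move_arm([
  [[0, -0.2, -4], 0, 0.5],
  [[0, 0, -4], 0, 0.5],
  [[0, 0, -2.6], 0, 0.5],
  [[0, 0, 0], 0, 0.7],
  [[0, 0, 0], 0, 0.9],
], squeeze=15)

```text
time_s: 59.4
ee_pos: [472.7, -41.1, 139.4]
ee_rot: [180.0, 0.0, 95.4]
force: [0.7, 0.6, 0.3]
gripper_width: 32.2
gripper_force: 0.0
```

Request:
move_arm([
  [[0, 0, 0], 0, 0.95],
  [[0, 0, 0], 0, 0.95],
  [[0, 0, 0], 0, 0.95],
])

```text
time_s: 59.7
ee_pos: [472.6, -40.5, 140.6]
ee_rot: [179.9, 0.0, 95.5]
force: [-2.4, 0.2, 6.4]
gripper_width: 17.3
gripper_force: 15.0
```

Request:
move_arm([
  [[-0.1, 1.1, -0.3], 0, 0.95],
  [[-0.1, 1.1, -0.4], 0, 0.95],
  [[-0.1, 1.0, -0.5], 0, 0.95],
  [[-0.1, 0.9, -0.6], 0, 0.95],
  [[0, 0.9, -0.7], 0, 0.95],
])

```text
time_s: 60.2
ee_pos: [468.3, 10.2, 115.3]
ee_rot: [179.9, 0.0, 95.5]
force: [-2.6, -0.3, 4.6]
gripper_width: 17.6
gripper_force: 15.0
```

Request:
move_arm([
  [[-0.1, 0.7, -0.9], 0, 0.95],
  [[-0.1, 0.7, -0.9], 0, 0.95],
  [[0, 0.5, -1.0], 0, 0.95],
  [[0, 0.4, -1.0], 0, 0.95],
  [[-0.1, 0.3, -1.1], 0, 0.95],
])

```text
time_s: 60.7
ee_pos: [466.0, 37.3, 65.9]
ee_rot: [179.8, -0.1, 95.4]
force: [0.5, 4.6, 4.4]
gripper_width: 17.7
gripper_force: 15.0
```

Request:
move_arm([
  [[0, 0.2, -1.2], 0, 0.95],
  [[0, 0, -0.9], 0, 0.95],
  [[0, 0, 0], 0, 0.95],
  [[0, 0, 0], 0, 0.95],
])

```text
time_s: 61.1
ee_pos: [465.9, 39.3, 44.3]
ee_rot: [179.9, -0.2, 95.3]
force: [0.1, 6.6, -0.7]
gripper_width: 17.8
gripper_force: 15.0
```

Release, rise, check.

Request:
move_arm([
  [[0, 0, 0], 0, 0.7],
  [[0, 0, 0], 0, 0.5],
  [[0, 0, 3], 0, 0.4],
  [[0, 0, 4.5], 0, 0.34],
  [[0, 2, 4.5], 0, 0.34],
])

```text
time_s: 61.6
ee_pos: [464.9, 56.4, 165.4]
ee_rot: [-180.0, 0.1, 95.3]
force: [1.0, 0.8, 1.1]
gripper_width: 54.6
gripper_force: 0.0
```

Request:
move_arm([
  [[0, 4.5, 2], 0, 0.34],
  [[0, 4.5, 2], 0, 0.34],
  [[0, 4.5, 2], 0, 0.34],
  [[0, 0, 0], 0, 0.34],
  [[0, 0, 0], 0, 0.34],
])

```text
time_s: 62.1
ee_pos: [465.2, 193.2, 224.4]
ee_rot: [179.9, 0.0, 95.6]
force: [0.3, -0.2, -0.8]
gripper_width: 60.0
gripper_force: 0.0
```

```bash
python3 - <<'E'
from t import *
s=env.state(); print(s["ee_pos"],s["time_s"],s["force"])
a,p=env.grab_frame("top"),env.grab_frame("side")
save(p,"s10.png",crop=(180,180,420,380),s=3)
for q in((497,-323),(491,-257),(485,-191)): brief([a,p],*q,zc=39,dys=(0,),rad=68,yaw0=.087)
E
```

```text
[465.19068454 193.1535648  224.41056833] 62.1 [ 0.27927889 -0.16082491 -0.7606648 ]
TUBE mid [ 496.3 -323.1] yaw 4.6 z 40.7
0 ....................LLLLLLLLLLLLLLLLLLLL|LLLLLLLLLLLLL??aaaaaaa??????????........
0 .......???aaaaaaaaaaaa?LLLLLLLLLLLLLLLLL|LLLLLLLLLLLLLLLLL.......................
TUBE mid [ 489.7 -253.5] yaw 3.6 z 42.9
0 ...................LLLLLLLLLLLLLLLLLLLLL|LLLLLLLLLLL?????????LLLLLLLLLLL.........
0 ....aaaaaaaaaaaaaaaaa?LLLLLLLLLLLLLLLLLL|LLLLLLLLLLLLLLL.........................
TUBE mid [ 458.9 -192.3] yaw 10.5 z 41.8
0 ..................LLLLLLLLLLLLLLLLLLLLLL|LLLLLLLLLLLL?????aaa????????LL..........
0 ....????aaaaaaaaaaaaaaa?LLLLLLLLLLLLLLLL|LLLLLLLLLLLLLL..........................
```

View pics/s10.png

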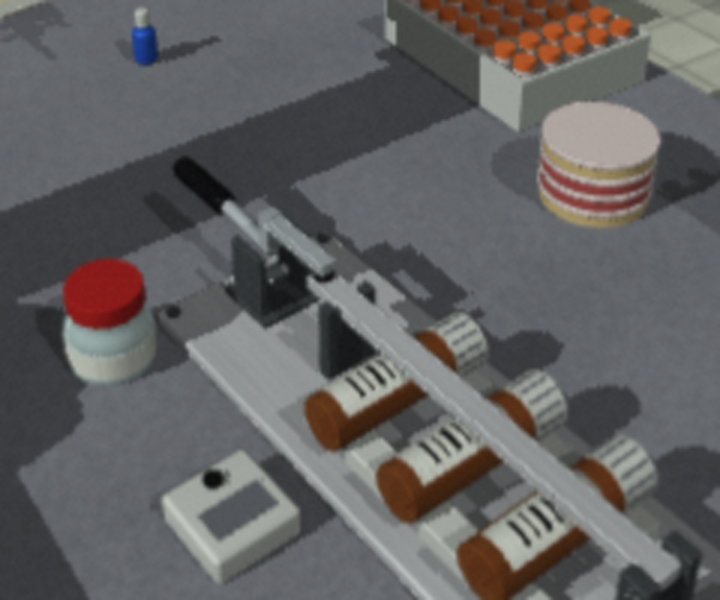

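The picture shows the handle down level, with its grip at about (200,185). The clamp arm presses on the bar end at (330,275), the bar lies in the fork, and all three tubes sit in their slots with labels up.

```bash
python3 -c "
from workcell import env
print(env.job_done())"
```

```text
the job is handed in; nothing more can be done
None
```

The job is handed in: all three tubes present lie in the cradle with their labels up, the bar is in its catch and the clamp is locked; the last camera picture confirms this, but no verdict was reported back.

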